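Restock the laundry dosing station

ROBOT

A 6-joint arm with a two-finger parallel gripper is mounted at the origin on the work surface. World frame = base frame: x ahead of the robot, y to its left, z up, the work surface at z = 0. Lengths are in m, angles in rad, forces in N, time in s.
With the tool pointing down it reaches from about 0.375 to 0.825 m from the base axis. Payload 5.5 kg.
Tool frame: the origin (TCP) lies between the finger pads; the fingertips stand 19 mm ahead of it and the grasp point (between the pads) is the TCP; z points along the fingers, y is the direction in which the jaws open and shut (so a half turn about z gives the same grasp; the last joint's range is limited). The gripper opens to 85 mm and grips with 20 to 120 N. Pads are 22 mm wide; open, the fingers measure 114 mm over their backs; the gripper's body (76 mm by 85 mm) begins 54 mm behind the grasp point. The pads swing forward as they close: fully open they stand 13 mm farther back than shut.
Start: joints at [1.303, 0.314, -0.047, 1.21, 0, 1.571], TCP at [0.159, 0.579, 0.25] pointing down, gripper open.
Joint ranges: [-2.67, 2.67], [-0.69, 1.73], [-1.03, 1.25], [-2.08, 2.16], [-1.42, 1.45], [-3.14, 3.14]. Speed limits (rad/s): [2.39, 2.39, 3.01, 3.14, 3.14, 3.14].

INTERFACE

Orientations are given as a unit quaternion [w, x, y, z].
In Python, from bench import status, vision, workorder gives the robot as it stands.
- The arm moves only by the tool drive_tool, never from a script. Its argument "rows" is a list that holds one entry, the list of rows, each a list of 7 numbers: the turn, a rotation vector about the tool's x, y, z in degrees, then the shift along the tool's x, y, z in cm, then the finger opening in cm, from 0 to 8.54. In form: [[[wx, wy, wz, x, y, z, grip], ...]]. A call has 1 to 5 rows; each row shifts and turns the commanded pose from where the row before left it, along the tool's axes as they then stand; what a row does not reach is not made up. A row lasts 1/12 s, in which the tool goes at most 41.7 mm and 7.16 degrees, less where a joint would pass 70% of its speed; a pose out of reach is approached as far as the arm can. A call is refused whole if a number of a shift passes 4.17 or a number of a turn 7.16, either way. A call with a gripper value outside its range is refused whole. The fingers move at their own pace and stop on an object; "force" is the grip in N (left out, the last holds). Time passes only in rows, so rows that do not move let the fingers close. It gives the time, the measured TCP pose, the force and the opening at its end, in the units of the state.
- status.state(): the state, without advancing time (a new reading comes with each control period).
- vision.read_camera(name): name is "scene" or "top" or "wrist"; returns a dict with "frame" (384x512x3 uint8, red, green, blue), "vertical_fov" (degrees; the focal length in pixels is half the picture's height over the tangent of half this angle, whatever the lens; pixels are square), "cx", "cy" (the principal point, pixels), "position" and "orientation" of the camera in the world. Camera axes: x right, y down, z forward; pixel columns grow to the right and rows downward; lengths in m; the calibration is good to about 2 mm. A picture is of the moment at which its call begins. There is no depth.
- workorder.hand_in(): hands the job in, once; it reports no verdict.
The state is a dict: "time": time; "joints": joint angles; "qvel": joint speeds; "joint_efforts": joint torques, N m; "tool_pos": TCP position; "ee_rot": TCP orientation; "force": force on the tool from outside, world axes, zero at the start; "wrist_torque": the same for the moment, N m; "opening": finger opening in m.
Only numpy, scipy, OpenCV 4.12 (cv2) and the standard library are available. Lean on these libraries where they do the work, as an engineer would, in place of code of your own. Each camera call takes 0.05 s, during which the arm holds its last target.

TASK

Restock the dosing station on the laundry counter: put every spent cartridge standing in its lanes into the grey crate, then stand every fresh cartridge from the counter upright and fully down in a lane of its own. Once all are loaded press the hold-down lever until its detent holds it down, and turn the load counter's knob (the near one) back anticlockwise to its zero stop, whichever first; last of all turn the run knob (the far one) clockwise until it clicks past its detent. Leave the jug, the jar and the brush alone.

Things in the scene. Friction and masses are not known exactly. Their poses are not given: they have to be found in the camera images.
- station: fixed white dosing station, 200 x 370 x 48 mm (x, y, z); origin under its centre on the counter, x away from the robot, y to the left (yaw varies). In the middle three open lanes side by side along y; a 30 mm high deck on the left carries two knobs, one on the right the lever; a 48 mm high housing closes the back (x 55 to 100 mm)
- lane0 (a point): centre of the floor of the right-hand lane, 12 mm above the counter. Each lane is 94 mm (station x) by 62 mm (station y) inside, pitch 65 mm, its walls 3 to 4 mm thick and 24 mm high above the floor; a cartridge stands in it upright, its long side along station x, either way round
- lane1 (a point): centre of the floor of the middle lane, as lane0
- lane2 (a point): centre of the floor of the left-hand lane, as lane0
- crate: fixed grey open crate, 240 x 170 x 50 mm outside, walls and floor 5 mm; origin under its centre, long side along its own x
- hold_lever (a joint): sprung lever, rad: 0 = up, 0.40 rad above level; grows as pressed; end stop 0.50. Hinge along station y, at station (60, -143, 55) mm; the arm points to the robot. A detent resists from 0.14 (6 to 10 N on the pad, pressed straight down), snaps over past 0.35, then holds it down by itself at about 0.50 against its spring; 2 N upward on the pad would free it
- lever_pad (a point): centre of the top face of the lever's pad, a plate 44 x 40 x 8 mm 108 mm from the hinge; about 100 mm above the counter with the lever up, 50 mm with it held down; it moves with the lever
- run_knob (a joint): far knob, rad, clockwise from above is positive: starts free between 0 and 0.2 (0: the marked end of its bar points along station -x, to the robot). Clockwise it meets a detent from 0.30 (about 0.14 N m), snaps over at 0.65, is past it at 1.0; end stop 1.3. Let go before 0.65 it springs back; after that it stays past
- run_knob_grip (a point): on the run knob's axis 61 mm above the counter, 30 mm above the deck; the knob's upright bar, 64 mm long, 15 mm thick, 34 mm tall, its top at 75 mm above the counter, lies along this point's own x and stands on a round foot 52 mm across and 10 mm high
- count_knob (a joint): load counter's reset knob, the near one of the two, rad, clockwise from above is positive: 0 = the zero stop, where the marked end of its bar points to the robot along station -x at a tick on the deck; starts between 0.9 and 2.2, stays where it is left (friction 0.03 N m)
- count_knob_grip (a point): on the count knob's axis, 61 mm above the counter; the bar is as the run knob's but 46 mm long, along this point's own x
- spent0: white plastic block 84 x 52 x 42 mm (own x, y, z) with an upright grey grip fin on top, 40 x 16 x 32 mm, so the whole is 74 mm high; origin at the centre of the underside, z up through the grip; the same turned half round; a spent cartridge, 60 to 130 g, standing in one of the lanes at the start; two or three are there
- spent1: white plastic block 84 x 52 x 42 mm (own x, y, z) with an upright grey grip fin on top, 40 x 16 x 32 mm, so the whole is 74 mm high; origin at the centre of the underside, z up through the grip; the same turned half round; a spent cartridge, 60 to 130 g, standing in one of the lanes at the start; two or three are there
- spent2: white plastic block 84 x 52 x 42 mm (own x, y, z) with an upright grey grip fin on top, 40 x 16 x 32 mm, so the whole is 74 mm high; origin at the centre of the underside, z up through the grip; the same turned half round; a spent cartridge, 60 to 130 g, standing in one of the lanes at the start; two or three are there
- fresh0: white plastic block 84 x 52 x 42 mm (own x, y, z) with an upright grey grip fin on top, 40 x 16 x 32 mm, so the whole is 74 mm high; origin at the centre of the underside, z up through the grip; the same turned half round; a fresh cartridge, 170 to 340 g, standing on the counter to the left of the station at the start; two or three are there
- fresh1: white plastic block 84 x 52 x 42 mm (own x, y, z) with an upright grey grip fin on top, 40 x 16 x 32 mm, so the whole is 74 mm high; origin at the centre of the underside, z up through the grip; the same turned half round; a fresh cartridge, 170 to 340 g, standing on the counter to the left of the station at the start; two or three are there
- fresh2: white plastic block 84 x 52 x 42 mm (own x, y, z) with an upright grey grip fin on top, 40 x 16 x 32 mm, so the whole is 74 mm high; origin at the centre of the underside, z up through the grip; the same turned half round; a fresh cartridge, 170 to 340 g, standing on the counter to the left of the station at the start; two or three are there
- jug: bystander: orange detergent jug, 75 x 120 x 190 mm, behind the station; origin at its underside
- jar: bystander: white jar, 72 mm across, 110 mm high, behind the station on the left; origin at its underside
- brush: bystander: wooden laundry brush, 40 x 140 x 38 mm, lying on the counter in front of the station; origin at its underside

How it is judged:
On the way, in this order (a step that is already met when the one before it is completed fails the run):
1. every spent cartridge is in the crate (x of spent0 in the frame of crate between -0.115 and 0.115 m and y of spent0 in the frame of crate between -0.08 and 0.08 m and z of each of spent0, spent1, spent2 in the frame of crate below 0.045 m and x of spent1 in the frame of crate between -0.115 and 0.115 m and y of spent1 in the frame of crate between -0.08 and 0.08 m and x of spent2 in the frame of crate between -0.115 and 0.115 m and y of spent2 in the frame of crate between -0.08 and 0.08 m), for 0.2 s.
2. every fresh cartridge stands fully down in a lane (x of fresh0 in the frame of station between -0.012 and 0.012 m and y of fresh0 in the frame of station between -0.08 and 0.08 m and z of each of fresh0, fresh1, fresh2 in the frame of station below 0.018 m and angle between each of fresh0, fresh1, fresh2's own z axis and vertical below 0.12 rad and x of fresh1 in the frame of station between -0.012 and 0.012 m and y of fresh1 in the frame of station between -0.08 and 0.08 m and x of fresh2 in the frame of station between -0.012 and 0.012 m and y of fresh2 in the frame of station between -0.08 and 0.08 m), for 0.2 s.
3. the lever is held down and the counter is at its zero stop (value of joint hold_lever above 0.42 rad and value of joint count_knob below 0.08 rad), for 0.2 s.
4. the run knob has clicked past its detent (value of joint run_knob above 0.85 rad), for 0.2 s.
At the end, for the whole second after the job is handed in: every spent cartridge lies inside the crate; every fresh one stands upright (within 0.12 rad) on a lane's floor (within 6 mm); the lever stays down (beyond 0.42 rad), the counter is within 0.08 rad of zero, the run knob is past its detent (beyond 0.85 rad); all at rest (all of step 1 and all of step 2 and all of step 3 and value of joint run_knob above 0.85 rad and linear speed of each of spent0, spent1, spent2, fresh0, fresh1, fresh2 below 0.03 m/s); the robot touches nothing.
It fails at once if the jug is shifted by more than 40 mm or tipped (distance of jug from where it was at the start of the episode above 0.04 m or angle between jug's own z axis and vertical above 0.5 rad).
It fails at once if the jar is shifted by more than 40 mm or tipped (distance of jar from where it was at the start of the episode above 0.04 m or angle between jar's own z axis and vertical above 0.5 rad).
It fails at once if the brush is shifted by more than 40 mm or tipped (distance of brush from where it was at the start of the episode above 0.04 m or angle between brush's own z axis and vertical above 0.5 rad).
Of spent0, spent1, spent2 only 2 to 3 are there at a start; the rules pass over those that are not, and their reading is None.
Of fresh0, fresh1, fresh2 only 2 to 3 are there at a start; the rules pass over those that are not, and their reading is None.
At some moment in a run one of fresh0, fresh1, fresh2 may be knocked a few centimetres aside while the robot is not near it.
Once in a run the grip may slacken for a moment while it holds something.
It also fails if it takes over 210 s, if anything falls off the work surface, if the arm or the gripper's body presses on something with over 40 N, if the wrist force passes 120 N, or if a joint passes its speed limit or range.

## Working session

There is one attempt and no reset: what is moved stays moved. The work goes in short steps, Python scripts to look and compute and a tool call to move; the robot and the scene stay as the last step left them, time stands still between calls to the robot, and variables do not carry over. Pictures are saved under pics/ and viewed, and the job is handed in when it is done.

Besides the shell and the picture viewer there is one more tool, called as name(argument=value, ...), one argument or row to a line, values as JSON. drive_tool: Moves the arm, as the interface text tells. Its arguments: {"type":"object","properties":{"rows":{"type":"array","items":{"type":"array","items":{"type":"array","items":{"type":"number"}}}},"force":{"type":"number"}},"required":["rows"]}

```bash
ls -la; mkdir -p pics
python3 - <<'E'
from bench import status, vision
import cv2
print(status.state())
for n in ["scene","top","wrist"]:
    r=vision.read_camera(n)
    print(n,{k:v for k,v in r.items() if k!="frame"})
    cv2.imwrite(f"pics/{n}0.png",r["frame"][:,:,::-1])
E
```

```text
total 12
drwxr-xr-x  3 agent agent 4096 Dec  7 04:22 .
drwxr-xr-x 23 root  root  4096 Dec  7 04:22 ..
drwxr-xr-x  2 agent agent 4096 Dec  7 04:22 pics
{'time': 0.0, 'joints': array([ 1.30302053e+00,  3.14227068e-01, -4.81072890e-02,  1.21020310e+00,
       -2.04701874e-05,  1.57084533e+00]), 'qvel': array([-0.00044302,  0.00049355,  0.00110743,  0.00051811, -0.00246401,
        0.00219624]), 'joint_efforts': array([ 3.62551446e-04, -5.39586890e+01,  3.39755774e+01,  1.89827965e-02,
        1.79352919e-04,  1.67563132e-05]), 'tool_pos': array([0.15860937, 0.57807201, 0.24942155]), 'ee_rot': array([-1.06045485e-04,  1.33512466e-01,  9.91046751e-01, -8.64142310e-04]), 'force': array([ 0.20056178, -0.17963798, -0.14083619]), 'wrist_torque': array([0.01826509, 0.03128007, 0.0175051 ]), 'opening': 0.08545023882327372}
scene {'vertical_fov': 52.67539259869523, 'cx': 260.9545649153883, 'cy': 186.6362786326078, 'position': array([1.30466884, 0.12545146, 0.90127381]), 'orientation': array([-0.22953496,  0.60868275,  0.70612219, -0.27966135])}
top {'vertical_fov': 49.452496285966674, 'cx': 259.83787838226704, 'cy': 188.00094217761753, 'position': array([ 0.30951521, -0.0153838 ,  1.25195043]), 'orientation': array([-0.08520223,  0.72296465, -0.68098432,  0.07951762])}
wrist {'vertical_fov': 68.18436082354214, 'cx': 255.22433043601762, 'cy': 183.68746417260047, 'position': array([0.0821099 , 0.59915635, 0.37314125]), 'orientation': array([0.12487996, 0.7853765 , 0.59892153, 0.09424304])}
```

View pics/scene0.png

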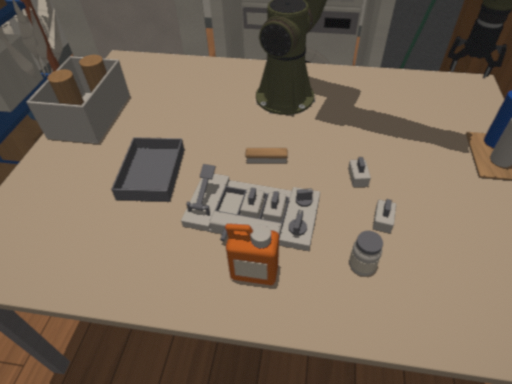

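View pics/top0.png

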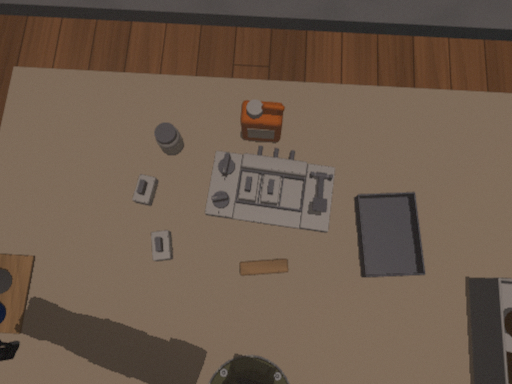

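View pics/wrist0.png

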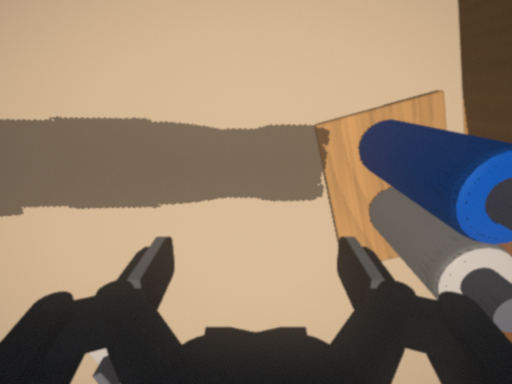

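```bash
cat > h.py <<'E'
import numpy as np, cv2
from bench import status, vision
from scipy.spatial.transform import Rotation as R
def Rq(q): return R.from_quat([q[1],q[2],q[3],q[0]])
def cam(n):
    r=vision.read_camera(n); h=r["frame"].shape[0]
    r["f"]=h/2/np.tan(np.radians(r["vertical_fov"])/2); return r
def px2w(r,u,v,z):
    d=Rq(r["orientation"]).apply([(u-r["cx"])/r["f"],(v-r["cy"])/r["f"],1]); p=np.array(r["position"])
    return p+d*(z-p[2])/d[2]
def w2px(r,P):
    c=Rq(r["orientation"]).inv().apply(np.atleast_2d(P)-r["position"])
    return np.c_[r["cx"]+r["f"]*c[:,0]/c[:,2], r["cy"]+r["f"]*c[:,1]/c[:,2]]
def crop(r,x0,y0,x1,y1,s,name):
    im=r["frame"][y0:y1,x0:x1,::-1]
    cv2.imwrite(f"pics/{name}.png",cv2.resize(im,None,fx=s,fy=s,interpolation=cv2.INTER_CUBIC))
E
python3 - <<'E'
from h import *
r=cam("top"); crop(r,200,140,345,240,5.5,"t1"); crop(r,120,160,190,270,5,"t2"); crop(r,345,180,435,285,5,"t3")
r=cam("scene"); crop(r,180,150,330,260,5,"s1")
E
```

```text
(no output)
```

View pics/t1.png

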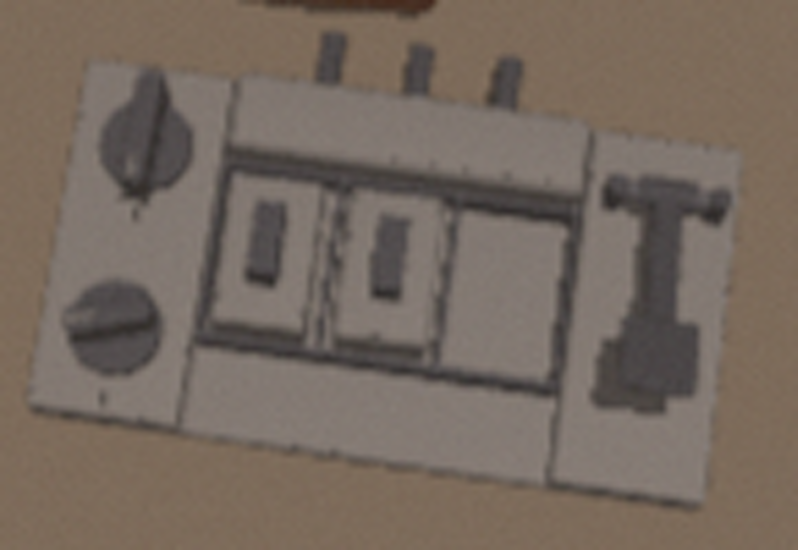

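View pics/t2.png

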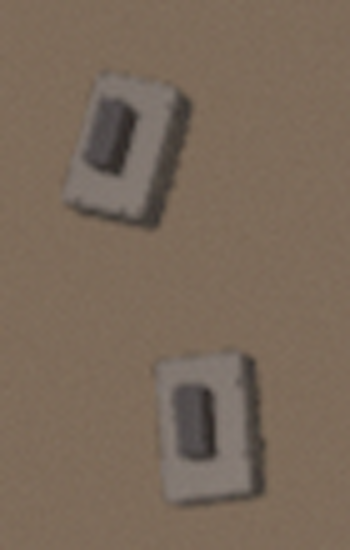

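View pics/t3.png

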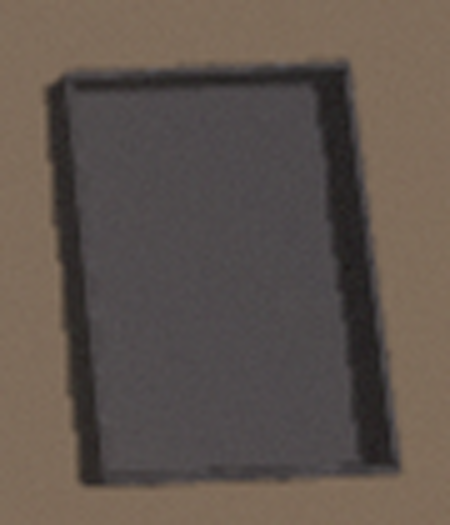

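View pics/s1.png

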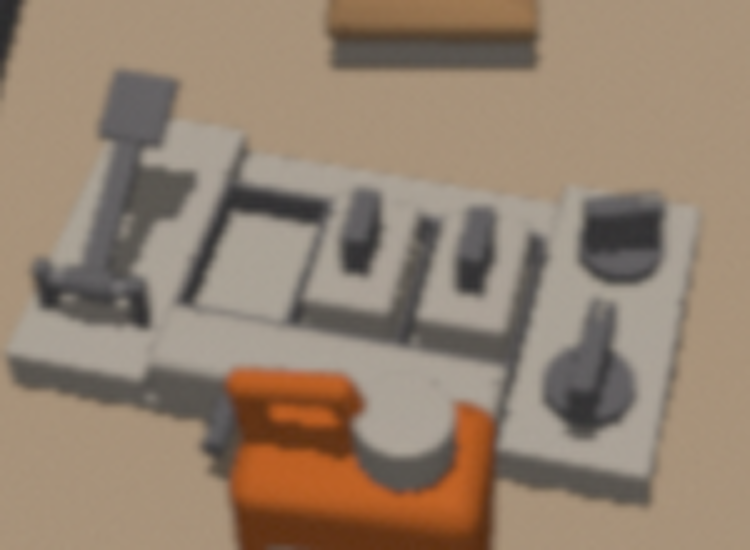

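```bash
cat >> h.py <<'E'
def fit(r,loc,pix,x0,off=(0,0),s=1):
    from scipy.optimize import least_squares
    loc=np.array(loc,float)/1000; pix=np.array(pix,float)/s+np.array(off)
    def W(p):
        c,sn=np.cos(p[2]),np.sin(p[2]); return np.c_[p[0]+c*loc[:,0]-sn*loc[:,1],p[1]+sn*loc[:,0]+c*loc[:,1],loc[:,2]]
    q=least_squares(lambda p:(w2px(r,W(p))-pix).ravel(),x0)
    return q.x,q.fun.reshape(-1,2)
E
python3 - <<'E'
from h import *
np.set_printoptions(precision=4,suppress=True)
r=cam("top")
print(fit(r,[[100,185,30],[100,-185,30],[-100,-185,30],[-100,185,30]],[[90,62],[740,152],[702,497],[30,404]],[.5,0,0],(200,140),5.5))
def cart(pix,off,s,x0):
    print(fit(r,[[42,26,42],[42,-26,42],[-42,-26,42],[-42,26,42]],pix,x0,off,s))
a=(120,160)
cart([[102,72],[182,87],[148,222],[66,205]],a,5,[.5,.25,0])
cart([[156,360],[247,352],[257,494],[167,503]],a,5,[.4,.25,0])
b=(200,140)
cart([[228,172],[323,185],[305,345],[213,328]],b,5.5,[.5,0,0])
cart([[348,190],[445,205],[430,355],[333,340]],b,5.5,[.5,0,0])
for p in [(145,190),(161,245)]: print(px2w(r,*p,.042))
# crate top
print(fit(r,[[120,85,50],[120,-85,50],[-120,-85,50],[-120,85,50]],[[60,75],[348,64],[400,468],[85,484]],[.4,-.3,0],(345,180),5))
print(r["position"])
E
```

```text
(array([ 0.5955, -0.0299, -0.0822]), array([[-0.7169, -0.8644],
       [ 0.7929, -0.9124],
       [ 0.8894,  1.0979],
       [-0.9801,  0.4336]]))
(array([ 0.5728,  0.345 , -0.1315]), array([[-0.3292, -0.1535],
       [ 0.4521,  0.0226],
       [ 0.2524, -0.002 ],
       [-0.3748,  0.1217]]))
(array([0.4099, 0.277 , 0.1791]), array([[ 0.2919,  0.0036],
       [-0.0674, -0.5147],
       [-0.0471,  0.0547],
       [-0.174 ,  0.4406]]))
(array([ 0.5988,  0.0369, -0.0532]), array([[ 0.2308,  1.0281],
       [ 0.1214,  0.5411],
       [ 0.1767, -1.3384],
       [-0.5239, -0.1846]]))
(array([ 0.5944, -0.0295, -0.058 ]), array([[ 0.4259,  0.3938],
       [-0.0039, -0.3708],
       [-0.2896, -0.36  ],
       [-0.1255,  0.3415]]))
[0.5703 0.3444 0.042 ]
[0.4108 0.2781 0.042 ]
(array([ 0.4823, -0.3789,  0.0885]), array([[-0.2561, -1.1563],
       [-0.4247, -0.5748],
       [-1.1071,  1.5324],
       [ 1.7558,  0.0943]]))
[ 0.3095 -0.0154  1.252 ]
```

```bash
cat >> h.py <<'E'
np.set_printoptions(precision=4,suppress=True)
def yawR(a):
    # tool pointing down with tool y axis at world angle a (deg) in the plane
    a=np.radians(a); y=np.array([np.cos(a),np.sin(a),0]); z=np.array([0,0,-1.]); x=np.cross(y,z)
    return R.from_matrix(np.c_[x,y,z])
def go(target,yaw,mx=4.0):
    s=status.state(); C=Rq(s["ee_rot"]); T=yawR(yaw)
    rv=np.degrees((C.inv()*T).as_rotvec()); d=C.inv().apply(np.array(target)-s["tool_pos"])*100
    dm=T.inv().apply(np.array(target)-s["tool_pos"])*100
    y=C.as_matrix()[:,1]; 
    print("t",round(s["time"],2),"pos",s["tool_pos"],"yaw",round(np.degrees(np.arctan2(y[1],y[0])),2),"tilt",round(C.as_matrix()[2,2],5),"open",round(s["opening"]*1000,1),"F",s["force"],"j6",round(s["joints"][5],2))
    print("turn",rv.round(2),"shift(cur axes)",d.round(2),"shift(final axes)",dm.round(2),"rows>=",int(np.ceil(max(np.abs(d).max()/4.1,np.abs(rv).max()/7.1))))
E
python3 - <<'E'
from h import *
s=status.state(); C=Rq(s["ee_rot"]).as_matrix(); print(C)
r=cam("wrist"); print(C.T@(r["position"]-s["tool_pos"])); print(C.T@Rq(r["orientation"]).as_matrix())
r=cam("top")
L=[[100,185,30],[100,-185,30],[-100,-185,30],[-100,185,30]]
go([.50,-.0,.33],90-4.7)
E
```

```text
[[-0.9643  0.2646 -0.0002]
 [ 0.2646  0.9643 -0.0005]
 [ 0.     -0.0006 -1.    ]]
[ 0.0794 -0.0002 -0.1236]
[[-0.0002 -0.951  -0.3091]
 [ 1.     -0.0002 -0.0001]
 [ 0.     -0.3091  0.951 ]]
t 0.4 pos [0.1587 0.5785 0.2502] yaw 74.66 tilt -1.0 open 85.6 F [ 0.2313 -0.2918 -0.5233] j6 1.57
turn [ -0.01  -0.   -10.64] shift(cur axes) [-48.22 -46.76  -7.97] shift(final axes) [-38.75 -54.86  -7.98] rows>= 12
```

drive_tool(
  rows=[
    [[0, 0, 0, -2.8, -2.7, -0.5, 8.5], [0, 0, 0, -2.8, -2.7, -0.5, 8.5], [0, 0, 0, -2.8, -2.7, -0.5, 8.5], [0, 0, 0, -2.8, -2.7, -0.5, 6], [0, 0, 0, -2.8, -2.7, -0.5, 4]],
  ],
)

```text
time: 0.82
tool_pos: [0.2585, 0.4098, 0.2755]
ee_rot: [0.0, 0.133, 0.991, 0.0]
force: [1.1, 0.1, 0.7]
opening: 0.0636
```

drive_tool(
  rows=[
    [[0, 0, 0, -2.8, -2.7, -0.5, 4], [0, 0, 0, -2.8, -2.7, -0.5, 4], [0, 0, 0, -2.8, -2.7, -0.5, 4], [0, 0, 0, -2.8, -2.7, -0.5, 4], [0, 0, 0, -2.8, -2.7, -0.5, 4]],
  ],
)

```text
time: 1.23
tool_pos: [0.3579, 0.2424, 0.3009]
ee_rot: [0.0, 0.133, 0.991, 0.0]
force: [0.6, 1.1, -0.2]
opening: 0.0399
```

drive_tool(
  rows=[
    [[0, 0, 0, -2.8, -2.7, -0.5, 4], [0, 0, 0, -2.8, -2.7, -0.5, 4], [0, 0, 0, -2.8, -2.7, -0.5, 4], [0, 0, -5, -2.8, -2.7, -0.5, 4], [0, 0, -5.3, -2.8, -2.7, -0.5, 4]],
  ],
)

```text
time: 1.65
tool_pos: [0.4598, 0.0767, 0.326]
ee_rot: [0.0, 0.042, 0.999, 0.0]
force: [0.3, 1.5, 0.7]
opening: 0.0399
```

Run:
```python
from h import *
go([.50,-.0,.33],90-4.7)
r=cam("wrist"); cv2.imwrite("pics/w1.png",r["frame"][:,:,::-1])
```

```text
t 1.65 pos [0.4598 0.0767 0.326 ] yaw 85.17 tilt -1.0 open 39.9 F [0.3492 1.5423 0.6884] j6 0.25
turn [ 0.01  0.04 -0.13] shift(cur axes) [-4.65 -7.31 -0.4 ] shift(final axes) [-4.64 -7.32 -0.4 ] rows>= 2
```

View pics/w1.png

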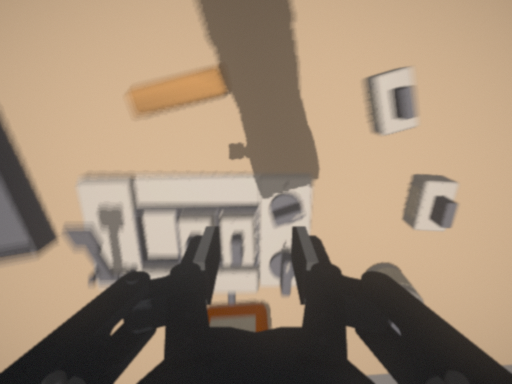

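Run:
```python
from h import *
go([.59,-.02,.32],90-4.7)
```

```text
t 1.7 pos [0.464  0.0719 0.3265] yaw 85.29 tilt -0.99998 open 39.9 F [ 4.7078 -4.0572  1.3166] j6 0.24
turn [-0.22  0.28 -0.01] shift(cur axes) [-13.31  -8.13   0.75] shift(final axes) [-13.31  -8.13   0.65] rows>= 4
```

drive_tool(
  rows=[
    [[0, 0, 0, -3.3, -2.0, 0.2, 4], [0, 0, 0, -3.3, -2.0, 0.2, 4], [0, 0, 0, -3.3, -2.0, 0.2, 4], [0, 0, 0, -3.3, -2.0, 0.2, 4], [0, 0, 0, 0, 0, 0, 4]],
  ],
)

```text
time: 2.12
tool_pos: [0.5879, -0.0161, 0.3149]
ee_rot: [-0.0, 0.046, 0.999, -0.001]
force: [-1.1, 0.7, -0.9]
opening: 0.0398
```

drive_tool(
  rows=[
    [[0, 0, 0, 0, 0, 0, 4], [0, 0, 0, 0, 0, 0, 4]],
  ],
)

```text
time: 2.28
tool_pos: [0.5835, -0.0123, 0.3169]
ee_rot: [-0.001, 0.044, 0.999, 0.0]
force: [0.4, 0.2, -0.4]
opening: 0.0399
```

Run:
```python
from h import *
go([.59,-.02,.32],90-4.7)
r=cam("wrist"); 
import pickle; pickle.dump(r,open("w2.pkl","wb"))
cv2.imwrite("pics/w2.png",cv2.resize(r["frame"][:,:,::-1],(800,600),interpolation=cv2.INTER_CUBIC))
```

```text
t 2.28 pos [ 0.5835 -0.0123  0.3169] yaw 84.92 tilt -1.0 open 39.9 F [ 0.3705  0.1608 -0.4329] j6 0.07
turn [ 0.01 -0.07 -0.38] shift(cur axes) [-0.72 -0.71 -0.31] shift(final axes) [-0.71 -0.71 -0.31] rows>= 1
```

View pics/w2.png

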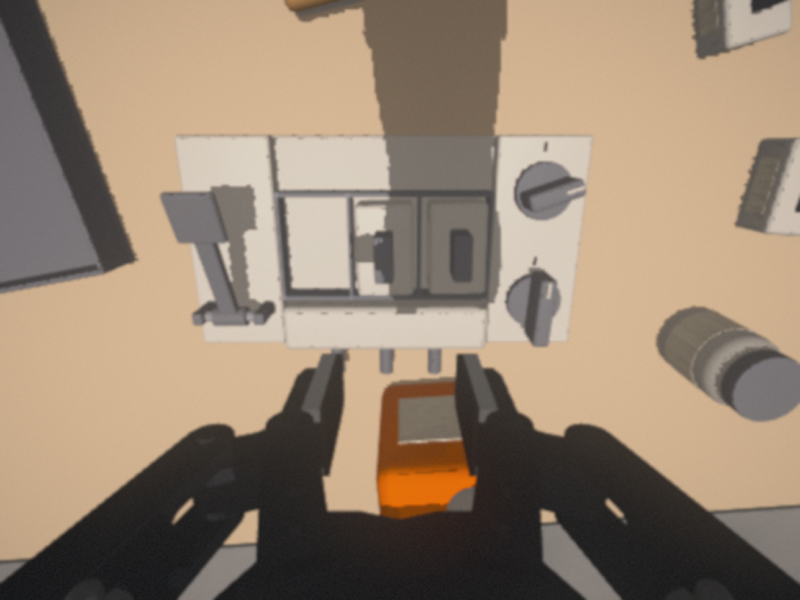

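```bash
cat > m.py <<'E'
from h import *
import pickle
r=pickle.load(open("w2.pkl","rb"))
k=(0,0),800/512
p,f=fit(r,[[-100,-185,30],[-100,185,30],[100,185,30],[100,-185,30]],[[177,136],[592,136],[568,341],[205,341]],[.6,-.03,-.08],*k)
print(p,np.degrees(p[2]),f*800/512)
def st(x,y,z):
    c,s=np.cos(p[2]),np.sin(p[2]); return np.array([p[0]+c*x-s*y,p[1]+s*x+c*y,z])
im=cv2.resize(r["frame"][:,:,::-1],(800,600),interpolation=cv2.INTER_CUBIC)
def poly(P,col):
    q=(w2px(r,P)*800/512).round().astype(int).reshape(-1,1,2); cv2.polylines(im,[q],True,col,1)
def box(cx,cy,hx,hy,z,col): poly([st(cx+a*hx,cy+b*hy,z) for a,b in [(1,1),(1,-1),(-1,-1),(-1,1)]],col)
box(0,0,.1,.185,.03,(0,0,255))
for i in (-1,0,1): box(0,.065*i,.047,.031,.036,(0,255,0)); box(0,.065*i,.047,.031,.012,(255,0,0))
for i in (0,1): box(0,.065*i,.042,.026,.054,(0,255,255)); box(0,.065*i,.02,.008,.086,(255,0,255))
cv2.imwrite("pics/w2o.png",cv2.resize(im[100:380,140:620],None,fx=1.65,fy=1.65))
E
python3 m.py
```

```text
[ 0.5958 -0.0261 -0.0888] -5.086659012333265 [[-3.5884 -1.0274]
 [ 3.6106 -1.076 ]
 [ 0.7086  2.147 ]
 [-0.7323  2.2157]]
```

View pics/w2o.png

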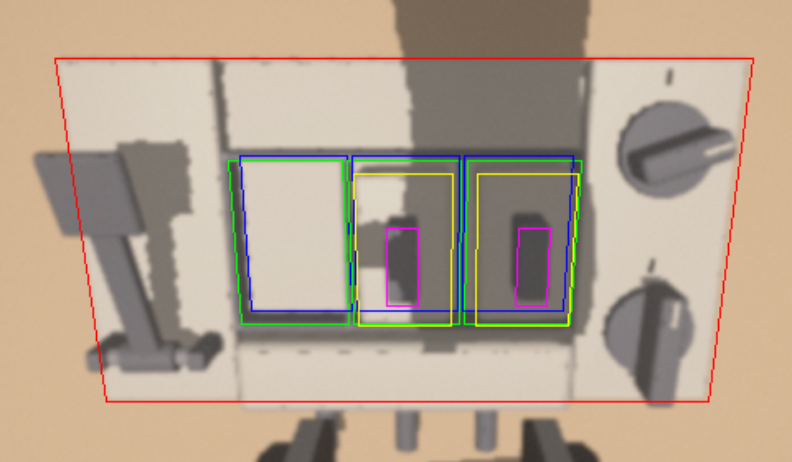

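```bash
cat >> h.py <<'E'
K1={"wrist":0.,"top":0.,"scene":0.}
def und(r,pix,k):
    # distorted px -> ideal px
    q=(np.atleast_2d(pix)-[r["cx"],r["cy"]])/r["f"]; u=q.copy()
    for _ in range(10): u=q/(1+k*(u**2).sum(1,keepdims=True))
    return u*r["f"]+[r["cx"],r["cy"]]
def dist(r,pix,k):
    u=(np.atleast_2d(pix)-[r["cx"],r["cy"]])/r["f"]
    return u*(1+k*(u**2).sum(1,keepdims=True))*r["f"]+[r["cx"],r["cy"]]
def fitk(r,loc,pix,x0,off=(0,0),s=1,k=None):
    from scipy.optimize import least_squares
    loc=np.array(loc,float)/1000; pix=np.array(pix,float)/s+np.array(off)
    def W(p):
        c,sn=np.cos(p[2]),np.sin(p[2]); return np.c_[p[0]+c*loc[:,0]-sn*loc[:,1],p[1]+sn*loc[:,0]+c*loc[:,1],loc[:,2]]
    g=lambda p:(dist(r,w2px(r,W(p)),p[3] if k is None else k)-pix).ravel()
    q=least_squares(g,list(x0)+([0] if k is None else []))
    return q.x,q.fun.reshape(-1,2)
E
python3 - <<'E'
from h import *
import pickle
r=pickle.load(open("w2.pkl","rb"))
L=[[-100,-185,30],[-100,185,30],[100,185,30],[100,-185,30]]
print(fitk(r,L,[[177,136],[592,136],[568,341],[205,341]],[.6,-.03,-.08],(0,0),800/512))
r=cam("top")
print(fitk(r,L,[[702,497],[30,404],[90,62],[740,152]],[.6,-.03,-.08],(200,140),5.5))
C=[[120,85,50],[120,-85,50],[-120,-85,50],[-120,85,50]]
print(fitk(r,C,[[60,75],[348,64],[400,468],[85,484]],[.4,-.3,0],(345,180),5))
E
```

```text
(array([ 0.5942, -0.0263, -0.0891, -0.0499]), array([[-0.0147, -0.0455],
       [ 0.1856, -0.2937],
       [-0.5975,  0.2229],
       [ 0.4096,  0.1121]]))
(array([ 0.5951, -0.0313, -0.0822, -0.5519]), array([[-0.0974,  0.3449],
       [ 0.1303,  0.2889],
       [ 0.1997, -0.3204],
       [-0.2362, -0.3336]]))
(array([ 0.4823, -0.3789,  0.0885,  0.0001]), array([[-0.257 , -1.157 ],
       [-0.4243, -0.5753],
       [-1.1059,  1.5333],
       [ 1.7551,  0.0943]]))
```

Run:
```python
from h import *
import pickle
r=pickle.load(open("w2.pkl","rb"))
crop(r,170,115,320,225,5.2,"w2a")
crop(r,310,75,390,230,3.8,"w2b")
```

```text
(no output)
```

View pics/w2a.png

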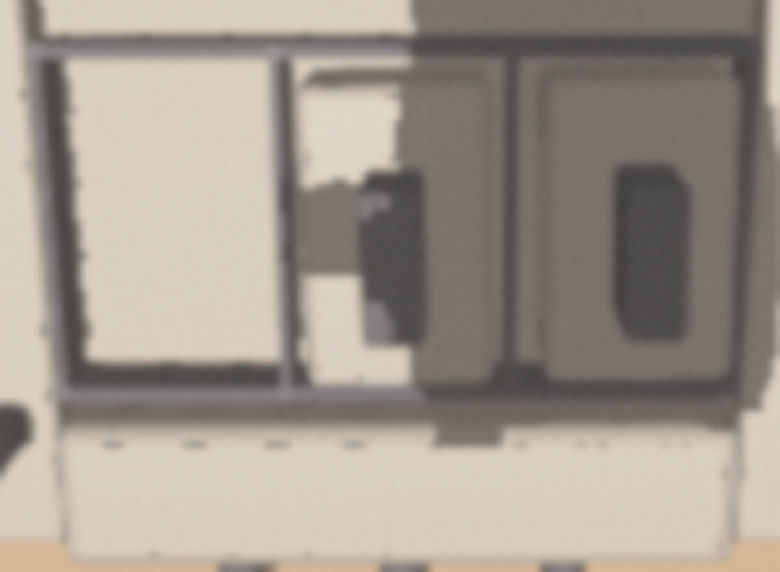

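View pics/w2b.png

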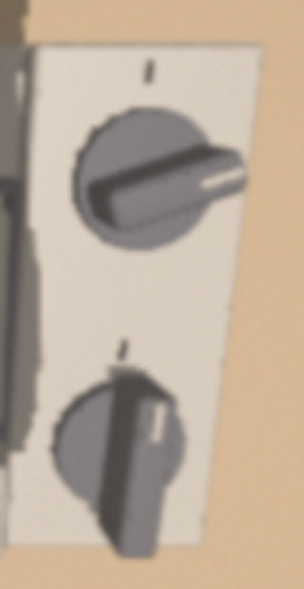

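Run:
```python
from h import *
import pickle
r=pickle.load(open("w2.pkl","rb"))
S=np.array([.5942,-.0263]); a=-.0891
def loc(p):
    c,s=np.cos(a),np.sin(a); d=np.array(p[:2])-S; return np.array([c*d[0]+s*d[1],-s*d[0]+c*d[1]])*1000
T=[[-42,-26,54],[-42,26,54],[42,26,54],[42,-26,54]]
for pix in ([[303,75],[493,75],[497,385],[309,385]],[[543,75],[738,75],[733,380],[545,380]]):
    p,f=fitk(r,T,pix,[.6,0,-.08],(170,115),5.2,k=-.05); print(p,loc(p),(p[2]-a),f.round(1).tolist())
# lane rim outer check z=36
def w(u,v,z,off,s):
    q=und(r,[[u/s+off[0],v/s+off[1]]],-.05)[0]; return px2w(r,q[0],q[1],z)
for u,v,n in [(40,50,"near right"),(60,395,"far right"),(750,45,"near left"),(745,400,"far left"),(282,50,'01'),(512,50,'12')]:
    print(n,loc(w(u,v,.036,(170,115),5.2)))
# knob bars top z=75: count ends, run ends
for n,u,v,z in [("cnt marked",240,163,.075),("cnt other",88,185,.075),("run near",145,385,.075),("run far",135,548,.075),("cnt foot c",143,178,.041),("tickc",149,71,.03),("tickr",123,350,.03)]:
    P=w(u,v,z,(310,75),3.8);print(n,P,loc(P))
```

```text
[ 0.5937 -0.0248 -0.0836] [-0.6455  1.4199] 0.005526174006814627 [[-0.9, 0.5], [1.0, 0.3], [-0.1, -0.5], [-0.0, -0.3]]
[ 0.5987  0.0392 -0.0629] [-1.3401 65.6632] 0.026155856751176265 [[-0.2, 0.4], [0.7, -0.5], [-0.3, -0.4], [-0.2, 0.5]]
near right [-47.9422 -96.6346]
far right [ 51.3385 -98.8814]
near left [-49.1855  95.9999]
far left [ 52.8415 100.9182]
01 [-47.6915 -30.7786]
12 [-47.6627  31.4949]
cnt marked [0.548  0.1416 0.075 ] [-61.0012 163.0871]
cnt other [0.5511 0.0902 0.075 ] [-53.3225 112.2321]
run near [0.6231 0.1101 0.075 ] [ 16.6265 138.3942]
run far [0.6866 0.1072 0.075 ] [ 80.1317 141.1694]
cnt foot c [0.5545 0.1194 0.041 ] [-52.4731 141.6088]
tickc [0.5172 0.125  0.03  ] [-90.1588 143.8138]
tickr [0.6224 0.1154 0.03  ] [ 15.4982 143.6331]
```

Run:
```python
from h import *
go([.5987,.0392,.078],86)
```

```text
t 2.38 pos [ 0.5831 -0.0117  0.3177] yaw 85.0 tilt -1.0 open 40.2 F [ 0.2927  0.7323 -0.4413] j6 0.07
turn [ 0.01 -0.   -1.  ] shift(cur axes) [-1.11  5.2  23.97] shift(final axes) [-1.2   5.19 23.97] rows>= 6
```

drive_tool(
  rows=[
    [[0, 0, -1, -0.6, 2.6, 2.5, 4], [0, 0, 0, -0.6, 2.6, 2.5, 4], [0, 0, 0, 0, 0, 4, 4], [0, 0, 0, 0, 0, 4, 4], [0, 0, 0, 0, 0, 3, 4]],
  ],
)

```text
time: 2.8
tool_pos: [0.5982, 0.04, 0.1554]
ee_rot: [-0.0, 0.034, 0.999, -0.0]
force: [-0.2, 0.1, -0.5]
opening: 0.0397
```

drive_tool(
  rows=[
    [[0, 0, 0, 0, 0, 0, 4], [0, 0, 0, 0, 0, 0, 4]],
  ],
)

```text
time: 2.97
tool_pos: [0.5982, 0.0391, 0.157]
ee_rot: [-0.001, 0.035, 0.999, -0.0]
force: [0.7, 0.5, 0.5]
opening: 0.0398
```

Run:
```python
from h import *
go([.5987,.0392,.078],86)
r=cam("wrist"); cv2.imwrite("pics/w3.png",r["frame"][:,:,::-1])
```

```text
t 2.97 pos [0.5982 0.0391 0.157 ] yaw 86.02 tilt -1.0 open 39.8 F [0.7077 0.5461 0.5062] j6 0.13
turn [-0.02 -0.16  0.02] shift(cur axes) [-0.08  0.02  7.9 ] shift(final axes) [-0.05  0.01  7.9 ] rows>= 2
```

View pics/w3.png

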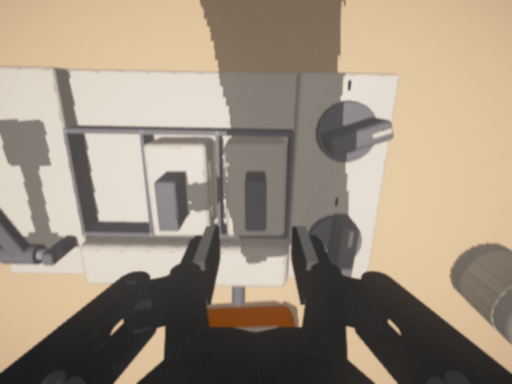

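drive_tool(
  rows=[
    [[0, 0, 0, 0, 0, 2.7, 4], [0, 0, 0, 0, 0, 2.7, 4], [0, 0, 0, 0, 0, 2.5, 4], [0, 0, 0, 0, 0, 0, 4], [0, 0, 0, 0, 0, 0, 1]],
  ],
  force=50,
)

```text
time: 3.43
tool_pos: [0.6007, 0.0385, 0.0802]
ee_rot: [0.001, 0.035, 0.999, 0.0]
force: [0.4, 0.2, 0.6]
opening: 0.0292
```

drive_tool(
  rows=[
    [[0, 0, 0, 0, 0, 0, 0], [0, 0, 0, 0, 0, 0, 0], [0, 0, 0, 0, 0, 0, 0], [0, 0, 0, 0, 0, 0, 0], [0, 0, 0, 0, 0, 0, 0]],
  ],
)

```text
time: 3.85
tool_pos: [0.6024, 0.0387, 0.0815]
ee_rot: [0.003, 0.035, 0.999, 0.0]
force: [-1.4, 0.4, 7.4]
opening: 0.0149
```

drive_tool(
  rows=[
    [[0, 0, 0, 0, 0, -2.5, 0], [0, 0, 0, 0, 0, -4, 0], [0, 0, 0, 0, 0, -4, 0], [0, 0, 0, 0, 0, -3, 0], [0, 0, 0, 0, 0, 0, 0]],
  ],
)

```text
time: 4.27
tool_pos: [0.6044, 0.0386, 0.2225]
ee_rot: [0.007, 0.035, 0.999, 0.001]
force: [1.1, 0.1, 0.5]
opening: 0.015
```

Run:
```python
from h import *
go([.537,-.374,.16],95)
```

```text
t 4.27 pos [0.6044 0.0386 0.2225] yaw 85.95 tilt -0.99991 open 15.0 F [1.0717 0.1444 0.469 ] j6 0.13
turn [ 0.04  0.77 -9.05] shift(cur axes) [  3.9  -41.64   6.13] shift(final axes) [ 10.31 -40.51   6.25] rows>= 11
```

Run:
```python
from h import *
r=cam("scene"); crop(r,170,120,340,260,4.5,"s2")
```

```text
(no output)
```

View pics/s2.png

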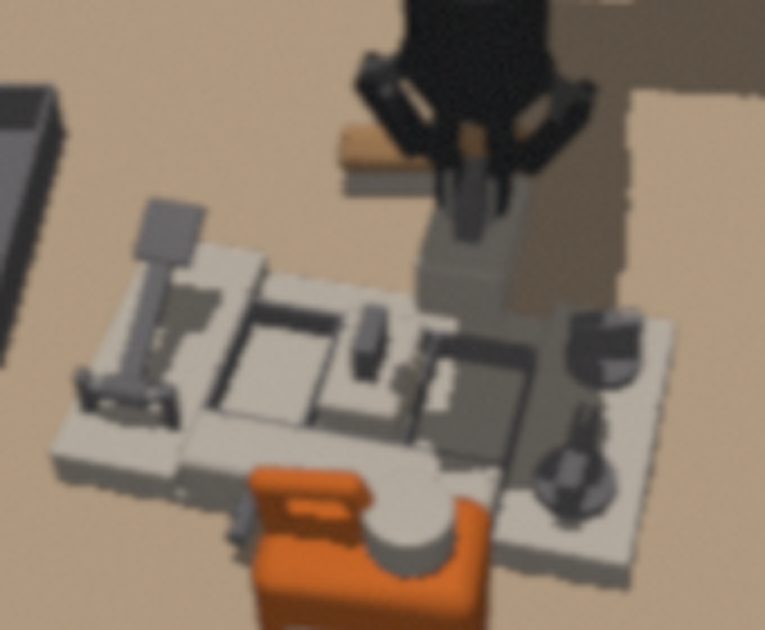

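drive_tool(
  rows=[
    [[0, 0.7, -0.9, 0.6, -3.7, 0, 0], [0, 0, -0.9, 0.6, -3.7, 0, 0], [0, 0, -0.9, 0.6, -3.7, 0, 0], [0, 0, -0.9, 0.6, -3.7, 0, 0], [0, 0, -0.9, 0.6, -3.7, 0, 0]],
  ],
)

```text
time: 4.73
tool_pos: [0.5617, -0.1466, 0.2131]
ee_rot: [-0.006, -0.005, 1.0, 0.0]
force: [0.3, -0.1, -0.9]
opening: 0.015
```

drive_tool(
  rows=[
    [[0, 0, -0.9, 0.6, -3.7, 0, 0], [0, 0, -0.9, 0.6, -3.7, 0, 0], [0, 0, -0.9, 0.7, -3.7, 0, 0], [0, 0, -0.9, 0.7, -3.7, 0, 0], [0, 0, -0.9, 0.7, -3.7, 0, 0]],
  ],
)

```text
time: 5.15
tool_pos: [0.536, -0.333, 0.2132]
ee_rot: [-0.006, -0.044, 0.999, 0.001]
force: [1.0, -0.2, -1.0]
opening: 0.0153
```

drive_tool(
  rows=[
    [[0, 0, 0, 0.7, -3.7, 0, 0], [0, 0, 0, 0, 0, 0, 0], [0, 0, 0, 0, 0, 0, 0]],
  ],
)

```text
time: 5.4
tool_pos: [0.5323, -0.3707, 0.2127]
ee_rot: [-0.007, -0.042, 0.999, 0.001]
force: [0.9, 0.1, -1.3]
opening: 0.0149
```

Run:
```python
from h import *
go([.537,-.374,.07],95)
r=cam("wrist"); cv2.imwrite("pics/w4.png",r["frame"][:,:,::-1])
r=cam("top"); crop(r,300,160,450,300,4,"t4")
```

```text
t 5.4 pos [ 0.5323 -0.3707  0.2127] yaw 94.76 tilt -0.99991 open 14.9 F [ 0.9229  0.095  -1.3449] j6 -0.69
turn [ 0.15 -0.74 -0.24] shift(cur axes) [-0.63 -0.41 14.26] shift(final axes) [-0.44 -0.37 14.27] rows>= 4
```

View pics/w4.png

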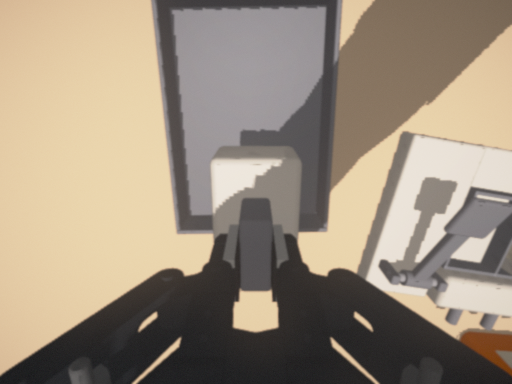

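View pics/t4.png

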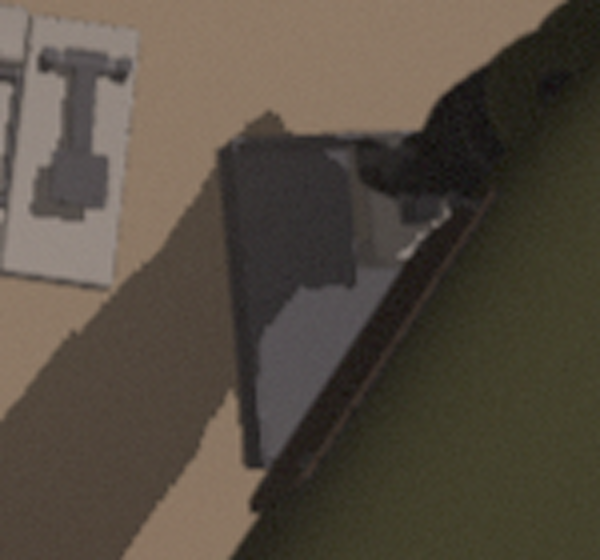

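Run:
```python
from h import *
r=cam("wrist")
P=[]
for u,v in [(179,233),(327,231),(155,10),(340,10)]:
    q=und(r,[[u,v]],-.05)[0]; P.append(px2w(r,*q,.05)); print(P[-1])
print(np.linalg.norm(P[0]-P[1]))
```

```text
[ 0.6097 -0.4476  0.05  ]
[ 0.5931 -0.2816  0.05  ]
[ 0.387  -0.4722  0.05  ]
[ 0.3726 -0.3042  0.05  ]
0.1668243658096496
```

drive_tool(
  rows=[
    [[0, -0.5, 0, -0.5, 0, 4, 0], [0, 0, 0, 0, 0, 4, 0], [0, 0, 0, 0, 0, 3, 0], [0, 0, 0, 0, 0, 2, 0], [0, 0, 0, 0, 0, 0, 0]],
  ],
)

```text
time: 5.97
tool_pos: [0.5347, -0.3643, 0.0785]
ee_rot: [-0.005, -0.044, 0.999, 0.004]
force: [-0.3, 0.3, -0.7]
opening: 0.0152
```

Run:
```python
from h import *
go([.538,-.372,.075],95)
```

```text
t 5.97 pos [ 0.5347 -0.3643  0.0785] yaw 95.08 tilt -0.99992 open 15.2 F [-0.3051  0.3191 -0.7278] j6 -0.69
turn [ 0.43 -0.58  0.09] shift(cur axes) [-0.27 -0.79  0.34] shift(final axes) [-0.27 -0.79  0.35] rows>= 1
```

drive_tool(
  rows=[
    [[0, 0, 0, 0, 0, 0.3, 0], [0, 0, 0, 0, 0, 0, 0], [0, 0, 0, 0, 0, 0, 4], [0, 0, 0, 0, 0, 0, 4], [0, 0, 0, 0, 0, 0, 4]],
  ],
)

```text
time: 6.38
tool_pos: [0.5386, -0.369, 0.0825]
ee_rot: [-0.001, -0.043, 0.999, -0.0]
force: [-0.6, 0.3, -0.0]
opening: 0.0398
```

drive_tool(
  rows=[
    [[0, -0.5, 0, 0, 0, -2, 4], [0, 0, 0, 0, 0, -4, 4], [0, 0, 0, 0, 0, -4, 4], [0, 0, 0, 0, 0, -4, 4], [0, 0, 0, 0, 0, 0, 4]],
  ],
)

```text
time: 6.8
tool_pos: [0.5406, -0.3713, 0.2312]
ee_rot: [0.008, -0.043, 0.999, -0.003]
force: [0.3, -1.4, 1.6]
opening: 0.04
```

Run:
```python
from h import *
go([.5937,-.0255,.20],85)
r=cam("wrist"); cv2.imwrite("pics/w5.png",r["frame"][:,:,::-1])
```

```text
t 6.8 pos [ 0.5406 -0.3713  0.2312] yaw 94.94 tilt -0.99983 open 40.0 F [ 0.3051 -1.4043  1.5823] j6 -0.69
turn [-0.35  0.99  9.94] shift(cur axes) [-8.22 34.02  3.  ] shift(final axes) [-2.27 34.91  3.12] rows>= 9
```

View pics/w5.png

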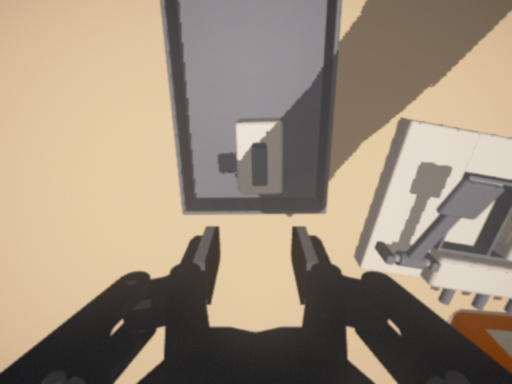

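drive_tool(
  rows=[
    [[0, 0.5, 1, -0.5, 3.5, 0, 4], [0, 0.5, 1, -0.5, 3.5, 0, 4], [0, 0, 1, -0.5, 3.5, 0, 4], [0, 0, 1, -0.5, 3.5, 0, 4], [0, 0, 1, -0.5, 3.5, 0, 4]],
  ],
)

```text
time: 7.27
tool_pos: [0.5523, -0.1911, 0.2203]
ee_rot: [-0.006, 0.001, 1.0, 0.001]
force: [0.9, 0.1, 0.4]
opening: 0.0401
```

drive_tool(
  rows=[
    [[0, 0, 1, -0.5, 3.5, 0, 4], [0, 0, 1, -0.5, 3.5, 0, 4], [0, 0, 1, -0.5, 3.5, 1, 4], [0, 0, 1, -0.5, 3.5, 1, 4], [0, 0, 1, -0.5, 3, 1, 4]],
  ],
)

```text
time: 7.68
tool_pos: [0.5832, -0.0214, 0.1901]
ee_rot: [-0.006, 0.044, 0.999, 0.0]
force: [0.1, 0.8, 0.3]
opening: 0.0404
```

drive_tool(
  rows=[
    [[0, 0, 0, 0, 0, 0, 4], [0, 0, 0, 0, 0, 0, 4]],
  ],
)

```text
time: 7.85
tool_pos: [0.5827, -0.0222, 0.1894]
ee_rot: [-0.007, 0.042, 0.999, 0.0]
force: [-0.4, -0.1, 0.6]
opening: 0.0404
```

Run:
```python
from h import *
go([.5937,-.0250,.081],85.2)
r=cam("wrist"); cv2.imwrite("pics/w6.png",r["frame"][:,:,::-1])
```

```text
t 7.85 pos [ 0.5827 -0.0222  0.1894] yaw 85.14 tilt -0.9999 open 40.4 F [-0.3914 -0.1491  0.6287] j6 0.05
turn [-0.02 -0.81 -0.06] shift(cur axes) [-1.27 -0.19 10.83] shift(final axes) [-1.12 -0.19 10.84] rows>= 3
```

View pics/w6.png

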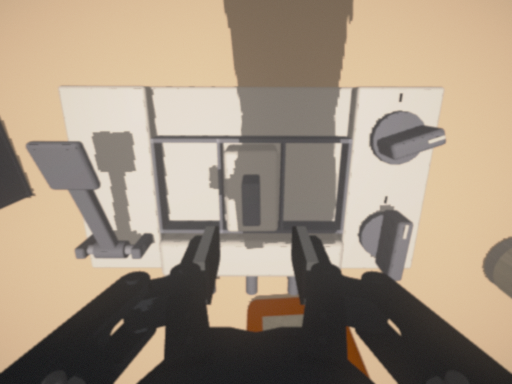

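drive_tool(
  rows=[
    [[0, -0.8, 0, -1.2, -0.2, 2.8, 4], [0, 0, 0, 0, 0, 4, 4], [0, 0, 0, 0, 0, 4, 4], [0, 0, 0, 0, 0, 0, 4], [0, 0, 0, 0, 0, 0, 1]],
  ],
  force=50,
)

```text
time: 8.32
tool_pos: [0.5927, -0.028, 0.0812]
ee_rot: [-0.002, 0.045, 0.999, -0.0]
force: [0.4, 0.5, 0.9]
opening: 0.0292
```

drive_tool(
  rows=[
    [[0, 0, 0, 0, 0, 0, 0], [0, 0, 0, 0, 0, 0, 0], [0, 0, 0, 0, 0, 0, 0], [0, 0, 0, 0, 0, 0, 0]],
  ],
)

```text
time: 8.65
tool_pos: [0.5963, -0.0268, 0.0845]
ee_rot: [0.002, 0.044, 0.999, -0.0]
force: [1.7, 0.5, 2.7]
opening: 0.0145
```

drive_tool(
  rows=[
    [[0, 0, 0, 0, 0, -2.5, 0], [0, 0, 0, 0, 0, -4, 0], [0, 0, 0, 0, 0, -4, 0], [0, 0, 0, 0, 0, -3, 0], [0, 0, 0, 0, 0, 0, 0]],
  ],
)

```text
time: 9.07
tool_pos: [0.5988, -0.0267, 0.226]
ee_rot: [0.007, 0.044, 0.999, -0.0]
force: [0.3, -0.6, -0.8]
opening: 0.0147
```

Run:
```python
from h import *
go([.430,-.382,.22],95)
```

```text
t 9.07 pos [ 0.5988 -0.0267  0.226 ] yaw 84.97 tilt -0.9999 open 14.7 F [ 0.3132 -0.64   -0.8028] j6 0.04
turn [ -0.04   0.82 -10.03] shift(cur axes) [ 13.71 -36.87   0.39] shift(final axes) [ 19.91 -33.92   0.6 ] rows>= 9
```

drive_tool(
  rows=[
    [[0, 0.7, -1, 1.7, -3.5, 0, 0], [0, 0, -1, 1.7, -3.5, 0, 0], [0, 0, -1, 1.7, -3.5, 0, 0], [0, 0, -1, 1.7, -3.5, 0, 0], [0, 0, -1, 1.7, -3.5, 0, 0]],
  ],
)

```text
time: 9.48
tool_pos: [0.4996, -0.1979, 0.2186]
ee_rot: [-0.005, -0.001, 1.0, 0.0]
force: [0.9, 0.1, -0.7]
opening: 0.0149
```

drive_tool(
  rows=[
    [[0, 0, -1, 1.7, -3.5, 0, 0], [0, 0, -1, 1.7, -3.5, 0, 0], [0, 0, -1, 1.7, -3.5, 0, 0], [0, 0, -1, 1.7, -3.5, 0, 0], [0, 0, -1, 1.7, -3.5, 0, 0]],
  ],
)

```text
time: 9.9
tool_pos: [0.4206, -0.3761, 0.2194]
ee_rot: [-0.005, -0.044, 0.999, 0.0]
force: [0.7, -1.0, -1.6]
opening: 0.0151
```

drive_tool(
  rows=[
    [[0, 0, 0, 0, 0, 0, 0], [0, 0, 0, 0, 0, 0, 0], [0, 0, 0, 0, 0, 0, 0]],
  ],
)

```text
time: 10.15
tool_pos: [0.4215, -0.3744, 0.2188]
ee_rot: [-0.005, -0.043, 0.999, 0.001]
force: [-0.2, 0.0, -0.9]
opening: 0.0152
```

Run:
```python
from h import *
go([.430,-.382,.08],95)
r=cam("wrist"); cv2.imwrite("pics/w7.png",r["frame"][:,:,::-1])
```

```text
t 10.15 pos [ 0.4215 -0.3744  0.2188] yaw 94.91 tilt -0.99995 open 15.2 F [-0.1557  0.0129 -0.9281] j6 -0.81
turn [ 0.12 -0.58 -0.09] shift(cur axes) [-0.92 -0.86 13.87] shift(final axes) [-0.78 -0.83 13.88] rows>= 4
```

View pics/w7.png

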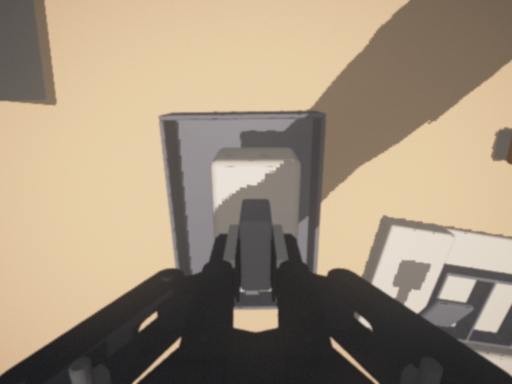

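drive_tool(
  rows=[
    [[0, -0.5, 0, -0.7, -0.8, 4, 0], [0, 0, 0, 0, 0, 4, 0], [0, 0, 0, 0, 0, 4, 0], [0, 0, 0, 0, 0, 1.7, 0], [0, 0, 0, 0, 0, 0, 0]],
  ],
)

```text
time: 10.62
tool_pos: [0.4275, -0.3778, 0.078]
ee_rot: [-0.003, -0.045, 0.999, 0.003]
force: [-0.9, -0.0, 0.1]
opening: 0.0149
```

drive_tool(
  rows=[
    [[0, 0, 0, 0, 0, 0.2, 0], [0, 0, 0, 0, 0, 0, 2.5], [0, 0, 0, 0, 0, 0, 4], [0, 0, 0, 0, 0, 0, 4], [0, 0, 0, 0, 0, 0, 4]],
  ],
)

```text
time: 11.03
tool_pos: [0.4294, -0.3821, 0.0806]
ee_rot: [-0.0, -0.043, 0.999, 0.0]
force: [-0.2, 0.2, -0.0]
opening: 0.0401
```

drive_tool(
  rows=[
    [[0, 0, 0, 0, 0, -2, 4], [0, 0, 0, 0, 0, -4, 4], [0, 0, 0, 0, 0, -4, 4], [0, 0, 0, 0, 0, -4, 4], [0, 0, 0, 0, 0, 0, 4]],
  ],
)

```text
time: 11.45
tool_pos: [0.4323, -0.385, 0.2289]
ee_rot: [0.004, -0.043, 0.999, -0.004]
force: [1.8, -0.5, 0.6]
opening: 0.0401
```

Run:
```python
from h import *
go([.41,.277,.2],100)
r=cam("wrist"); cv2.imwrite("pics/w8.png",r["frame"][:,:,::-1])
r=cam("top"); crop(r,100,140,300,290,4,"t8")
```

```text
t 11.45 pos [ 0.4323 -0.385   0.2289] yaw 94.94 tilt -0.99994 open 40.1 F [ 1.8223 -0.4615  0.5737] j6 -0.81
turn [-0.48  0.41 -5.05] shift(cur axes) [-3.47 66.17  2.39] shift(final axes) [-9.3  65.58  2.89] rows>= 17
```

View pics/w8.png

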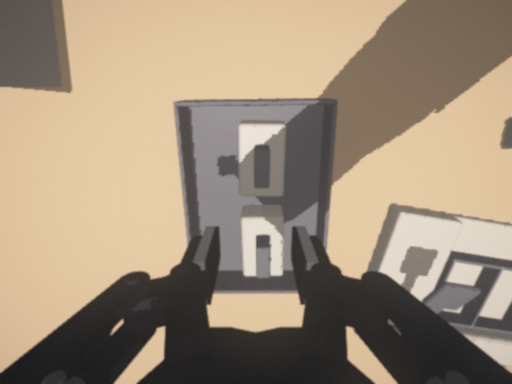

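View pics/t8.png

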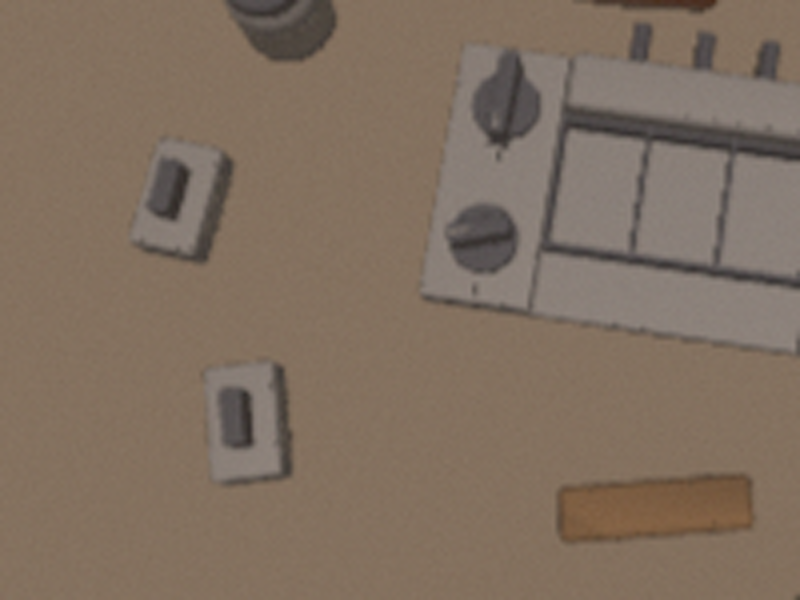

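drive_tool(
  rows=[
    [[0, 0, 0, -0.4, 3.9, 0, 4], [0, 0, 0, -0.4, 3.9, 0, 4], [0, 0, 0, -0.4, 3.9, 0, 4], [0, 0, 0, -0.4, 3.9, 0, 4], [0, 0, 0, -0.4, 3.9, 0, 4]],
  ],
)

```text
time: 11.97
tool_pos: [0.4307, -0.184, 0.2186]
ee_rot: [-0.002, -0.043, 0.999, 0.001]
force: [-0.0, 1.2, -0.0]
opening: 0.0403
```

drive_tool(
  rows=[
    [[0, 0, 0, -0.4, 3.9, 0, 4], [0, 0, 0, -0.4, 3.9, 0, 4], [0, 0, 0, -0.4, 3.9, 0, 4], [0, 0, 0, -0.4, 3.9, 0, 4], [0, 0, 0, -0.4, 3.9, 0, 4]],
  ],
)

```text
time: 12.38
tool_pos: [0.4337, 0.0117, 0.2192]
ee_rot: [-0.002, -0.043, 0.999, 0.001]
force: [0.7, -1.1, 0.2]
opening: 0.0401
```

drive_tool(
  rows=[
    [[0, 0, -1, -0.4, 3.9, 0, 4], [0, 0, -1, -0.4, 3.9, 0, 4], [0, 0, -1, -0.4, 3.9, 0, 4], [0, 0, -1, -0.4, 3.9, 0, 4], [0, 0, -1, -0.4, 3.9, 0, 4]],
  ],
)

```text
time: 12.8
tool_pos: [0.4301, 0.2075, 0.2194]
ee_rot: [-0.002, -0.087, 0.996, 0.0]
force: [1.2, 1.0, 1.2]
opening: 0.04
```

drive_tool(
  rows=[
    [[0, 0, 0, 0, 2, 0, 4], [0, 0, 0, 0, 0, 0, 4], [0, 0, 0, 0, 0, 0, 4]],
  ],
)

```text
time: 13.05
tool_pos: [0.4268, 0.226, 0.2193]
ee_rot: [-0.002, -0.088, 0.996, 0.0]
force: [-0.4, 0.2, 0.7]
opening: 0.0399
```

Run:
```python
from h import *
go([.41,.277,.078],100)
r=cam("wrist"); cv2.imwrite("pics/w9.png",cv2.resize(r["frame"][:,:,::-1],(800,600),interpolation=cv2.INTER_CUBIC))
import pickle; pickle.dump(r,open("w9.pkl","wb"))
```

```text
t 13.05 pos [0.4268 0.226  0.2193] yaw 100.1 tilt -0.99999 open 39.9 F [-0.4177  0.189   0.7311] j6 0.31
turn [ 0.04 -0.22  0.1 ] shift(cur axes) [ 0.71  5.31 14.13] shift(final axes) [ 0.77  5.31 14.13] rows>= 4
```

View pics/w9.png

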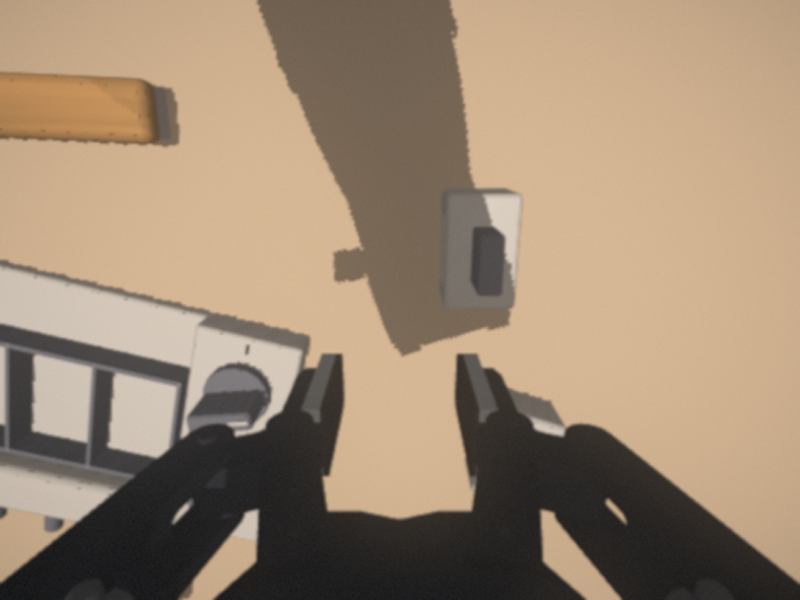

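Run:
```python
from h import *
import pickle
r=pickle.load(open("w9.pkl","rb"))
T=[[-42,-26,42],[-42,26,42],[42,26,42],[42,-26,42]]
p,f=fitk(r,T,[[444,193],[521,195],[515,307],[441,307]],[.4,.27,.17],(0,0),800/512,k=-.05); print(p,np.degrees(p[2]),f.round(1).tolist())
go([p[0],p[1],.072],90+np.degrees(p[2]))
```

```text
[0.4097 0.2807 0.1854] 10.621408127359798 [[0.2, -0.5], [0.4, -2.1], [-1.2, 1.3], [0.5, 1.7]]
t 13.1 pos [0.427  0.2252 0.2195] yaw 100.01 tilt -0.99999 open 39.9 F [0.0228 0.0643 0.3186] j6 0.31
turn [ 0.04 -0.21 -0.62] shift(cur axes) [ 0.69  5.76 14.76] shift(final axes) [ 0.68  5.78 14.75] rows>= 4
```

drive_tool(
  rows=[
    [[0, 0, -0.6, 0.4, 2.9, 2, 4], [0, 0, 0, 0.3, 2.8, 2, 4], [0, 0, 0, 0, 0, 3.5, 4], [0, 0, 0, 0, 0, 0, 4], [0, 0, 0, 0, 0, 0, 4]],
  ],
)

```text
time: 13.52
tool_pos: [0.4092, 0.2782, 0.1443]
ee_rot: [-0.003, -0.091, 0.996, -0.001]
force: [0.8, -0.4, 0.4]
opening: 0.0401
```

Run:
```python
from h import *
go([.41,.28,.071],100.6)
r=cam("wrist"); cv2.imwrite("pics/w10.png",r["frame"][:,:,::-1])
```

```text
t 13.52 pos [0.4092 0.2782 0.1443] yaw 100.47 tilt -0.99998 open 40.1 F [ 0.8403 -0.399   0.3508] j6 0.41
turn [-0.04 -0.35 -0.13] shift(cur axes) [-0.15  0.17  7.33] shift(final axes) [-0.11  0.16  7.33] rows>= 2
```

View pics/w10.png

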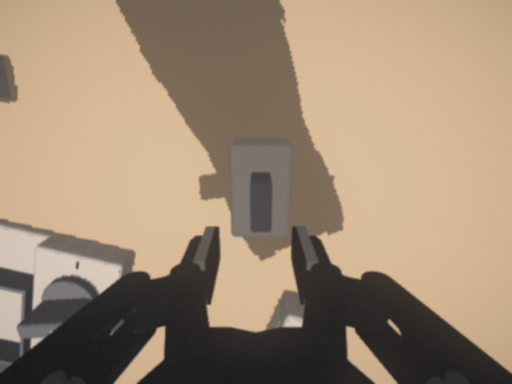

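drive_tool(
  rows=[
    [[0, -0.3, 0, -0.1, 0.2, 3, 4], [0, 0, 0, 0, 0, 4.1, 4], [0, 0, 0, 0, 0, 0, 4], [0, 0, 0, 0, 0, 0, 4], [0, 0, 0, 0, 0, 0, 1]],
  ],
  force=70,
)

```text
time: 13.98
tool_pos: [0.4129, 0.2831, 0.0771]
ee_rot: [0.003, -0.091, 0.996, 0.002]
force: [0.5, 0.6, -0.3]
opening: 0.0293
```

drive_tool(
  rows=[
    [[0, 0, 0, 0, 0, 0, 0], [0, 0, 0, 0, 0, 0, 0], [0, 0, 0, 0, 0, 0, 0], [0, 0, 0, 0, 0, 0, 0]],
  ],
)

```text
time: 14.32
tool_pos: [0.4134, 0.2835, 0.0776]
ee_rot: [0.004, -0.092, 0.996, 0.002]
force: [-0.4, -2.5, 6.9]
opening: 0.0139
```

drive_tool(
  rows=[
    [[0, 0, 0, 0, 0, -2, 0], [0, 0, 0, 0, 0, -3, 0], [0, 0, 0, 0, 0, -4, 0], [0, 0, 0, 0, 0, -2, 0], [0, 0, 0, 0, 0, 0, 0]],
  ],
)

```text
time: 14.73
tool_pos: [0.4143, 0.2848, 0.1915]
ee_rot: [0.006, -0.092, 0.996, 0.004]
force: [0.8, 0.5, -3.4]
opening: 0.0139
```

Run:
```python
from h import *
c,s=np.cos(-.0891),np.sin(-.0891)
for i in (-1,0,1): print(i+1,[.5942-s*.065*i,-.0263+c*.065*i])
go([.594,-.0263,.18],84.9)
```

```text
0 [np.float64(0.5884161598951976), np.float64(-0.09104215932174398)]
1 [np.float64(0.5942), np.float64(-0.0263)]
2 [np.float64(0.5999838401048023), np.float64(0.03844215932174397)]
t 14.73 pos [0.4143 0.2848 0.1915] yaw 100.55 tilt -0.99989 open 13.9 F [ 0.8142  0.4944 -3.4217] j6 0.42
turn [ 0.46  0.72 15.65] shift(cur axes) [-11.96 -33.88   1.1 ] shift(final axes) [-20.67 -29.39   1.15] rows>= 9
```

drive_tool(
  rows=[
    [[0.4, 0.6, 1.6, -1.6, -3.2, 0, 0], [0, 0, 1.6, -1.6, -3.2, 0, 0], [0, 0, 1.6, -1.6, -3.2, 0, 0], [0, 0, 1.6, -1.6, -3.2, 0, 0], [0, 0, 1.6, -1.6, -3.2, 0, 0]],
  ],
)

```text
time: 15.15
tool_pos: [0.5114, 0.1329, 0.1851]
ee_rot: [-0.003, -0.022, 1.0, -0.003]
force: [-0.1, -0.4, -2.8]
opening: 0.0144
```

drive_tool(
  rows=[
    [[0, 0, 1.6, -1.6, -3.2, 0, 0], [0, 0, 1.6, -1.6, -3.2, 0, 0], [0, 0, 1.6, -1.6, -3.2, 0, 0], [0, 0, 1.5, -1.6, -3.2, 0, 0], [0, 0, 1.5, -1.6, -3.2, 0, 0]],
  ],
)

```text
time: 15.57
tool_pos: [0.5893, -0.0282, 0.1854]
ee_rot: [-0.003, 0.046, 0.999, -0.003]
force: [0.1, -0.1, -3.5]
opening: 0.0146
```

drive_tool(
  rows=[
    [[0, 0, 0, 0, 0, 0, 0], [0, 0, 0, 0, 0, 0, 0], [0, 0, 0, 0, 0, 0, 0]],
  ],
)

```text
time: 15.82
tool_pos: [0.5884, -0.0264, 0.1852]
ee_rot: [-0.003, 0.046, 0.999, -0.003]
force: [0.5, 1.4, -3.5]
opening: 0.0144
```

Run:
```python
from h import *
go([.594,-.0263,.12],84.9)
r=cam("wrist"); cv2.imwrite("pics/w11.png",cv2.resize(r["frame"][:,:,::-1],(800,600),interpolation=cv2.INTER_CUBIC))
import pickle; pickle.dump(r,open("w11.pkl","wb"))
```

```text
t 15.82 pos [ 0.5884 -0.0264  0.1852] yaw 84.73 tilt -0.99996 open 14.4 F [ 0.5377  1.3622 -3.4634] j6 0.05
turn [-0.35 -0.37 -0.17] shift(cur axes) [-0.6   0.1   6.51] shift(final axes) [-0.56  0.06  6.52] rows>= 2
```

View pics/w11.png

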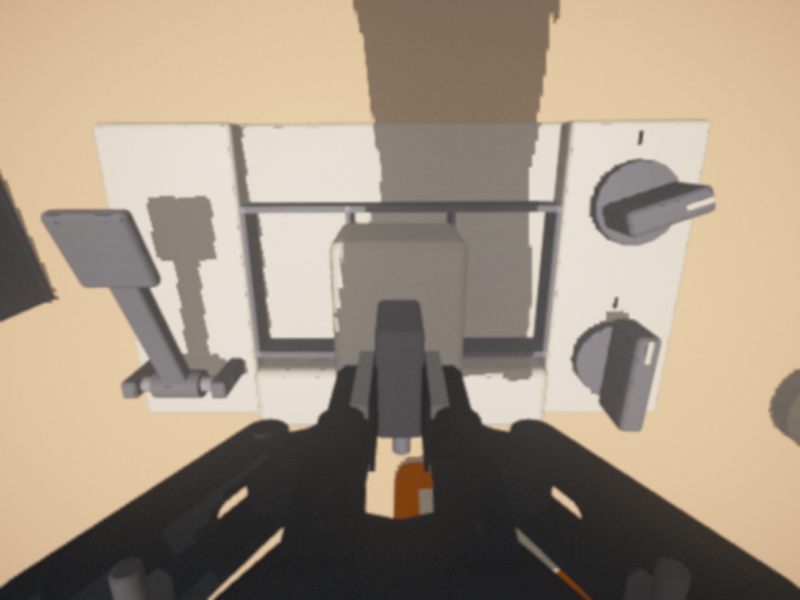

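```bash
cat >> h.py <<'E'
S=np.array([.5942,-.0263]); SA=-.0891
def loc(p,S=S,a=SA):
    c,s=np.cos(a),np.sin(a); d=np.array(p[:2])-S; return np.array([c*d[0]+s*d[1],-s*d[0]+c*d[1]])*1000
def w(r,u,v,z,s=800/512,off=(0,0),k=-.05):
    q=und(r,[[u/s+off[0],v/s+off[1]]],k)[0]; return px2w(r,q[0],q[1],z)
E
python3 - <<'E'
from h import *
import pickle
r=pickle.load(open("w11.pkl","rb"))
for n,u,v,z in [("near r",240,208,.036),("01",350,208,.036),("12",452,207,.036),("near l",562,205,.036),("far r",258,353,.036),("far l",545,352,.036),("bl nr",331,238,.1496),("bl nl",468,238,.1496),
 ("deck nr",96,125,.03),("deck nl",708,122,.03),("deck fl",655,411,.03),("deck fr",150,411,.03)]:
    P=w(r,u,v,z); print(n,P,loc(P))
L=[[-100,-185,30],[-100,185,30],[100,185,30],[100,-185,30]]
print(fitk(r,L,[[96,125],[708,122],[655,411],[150,411]],[.6,-.03,-.08],(0,0),800/512,k=-.05))
E
```

```text
near r [ 0.5366 -0.1213  0.036 ] [-48.9382 -99.7326]
01 [ 0.5431 -0.0534  0.036 ] [-48.4907 -31.4957]
12 [0.5482 0.009  0.036 ] [-48.961   31.0674]
near l [0.5529 0.0766 0.036 ] [-50.3292  98.7865]
far r [ 0.635  -0.1286  0.036 ] [ 49.7637 -98.297 ]
far l [0.6518 0.0668 0.036 ] [49.056  97.8397]
bl nr [ 0.5396 -0.0472  0.1496] [-52.5199 -25.6542]
bl nl [0.5442 0.0027 0.1496] [-52.425   24.4628]
deck nr [ 0.478  -0.2035  0.03  ] [ -99.9613 -186.8253]
deck nl [0.5107 0.1682 0.03  ] [-100.5112  186.259 ]
deck fl [0.7114 0.1516 0.03  ] [100.8725 187.5951]
deck fr [ 0.6782 -0.2221  0.03  ] [ 101.1092 -187.4995]
(array([ 0.594 , -0.0264, -0.0878]), array([[ 1.5792, -0.0231],
       [-1.5138,  0.0768],
       [-1.953 , -0.9184],
       [ 1.9227, -0.737 ]]))
```

drive_tool(
  rows=[
    [[-0.3, -0.4, -0.1, -1.0, 0.1, 2, 0], [0, 0, 0, 0, 0, 2, 0], [0, 0, 0, 0, 0, 1, 0], [0, 0, 0, 0, 0, 0, 0], [0, 0, 0, 0, 0, 0, 0]],
  ],
)

```text
time: 16.28
tool_pos: [0.5979, -0.0255, 0.1352]
ee_rot: [-0.0, 0.044, 0.999, -0.001]
force: [0.6, -0.3, -2.6]
opening: 0.0138
```

Run:
```python
from h import *
go([.598,-.0263,.09],84.9)
s=status.state(); print(loc(s["tool_pos"]))
r=cam("wrist"); cv2.imwrite("pics/w12.png",cv2.resize(r["frame"][:,:,::-1],(800,600),interpolation=cv2.INTER_CUBIC))
import pickle; pickle.dump(r,open("w12.pkl","wb"))
```

```text
t 16.28 pos [ 0.5979 -0.0255  0.1352] yaw 84.93 tilt -1.0 open 13.8 F [ 0.5767 -0.3198 -2.5863] j6 0.05
turn [-0.08 -0.01  0.03] shift(cur axes) [-0.01 -0.07  4.52] shift(final axes) [-0.01 -0.08  4.52] rows>= 2
[3.666  1.0896]
```

View pics/w12.png

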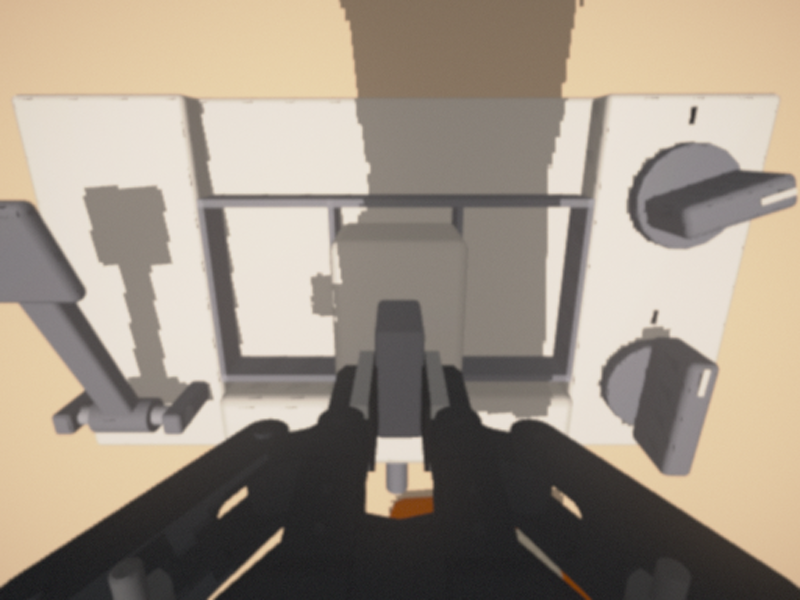

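Run:
```python
from h import *
import pickle
r=pickle.load(open("w12.pkl","rb"))
for n,u,v,z in [("near r",200,203,.036),("01",333,202,.036),("12",458,201,.036),("near l",593,202,.036),("far r",220,378,.036),("far l",572,376,.036),("top nr",332,240,.0976),("top nl",466,240,.0976),("bot nr",343,224,.0576),("bot nl",457,224,.0576)]:
    P=w(r,u,v,z); print(n,P,loc(P))
```

```text
near r [ 0.5378 -0.1211  0.036 ] [-47.7579 -99.4699]
01 [ 0.5436 -0.054   0.036 ] [-47.9112 -32.1053]
12 [0.5486 0.0081 0.036 ] [-48.4393  30.2473]
near l [0.5548 0.076  0.036 ] [-48.3702  98.3904]
far r [ 0.6365 -0.1322  0.036 ] [  51.6015 -101.6975]
far l [0.6529 0.0686 0.036 ] [50.012  99.7072]
top nr [ 0.5506 -0.0464  0.0976] [-41.622  -23.9185]
top nl [0.555  0.003  0.0976] [-41.6618  25.7109]
bot nr [ 0.5516 -0.0473  0.0576] [-40.6097 -24.7399]
bot nl [0.5561 0.0046 0.0576] [-40.6505  27.3712]
```

drive_tool(
  rows=[
    [[0, 0, 0, 0.1, -0.1, 1.5, 0], [0, 0, 0, 0, 0, 1.5, 0], [0, 0, 0, 0, 0, 1, 0], [0, 0, 0, 0, 0, 0.5, 0], [0, 0, 0, 0, 0, 0, 0]],
  ],
)

```text
time: 16.75
tool_pos: [0.5978, -0.0274, 0.0905]
ee_rot: [0.001, 0.045, 0.999, -0.001]
force: [-0.9, -0.1, -2.3]
opening: 0.0141
```

Run:
```python
from h import *
go([.598,-.0263,.0896],84.9)
```

```text
t 16.75 pos [ 0.5978 -0.0274  0.0905] yaw 84.86 tilt -1.0 open 14.1 F [-0.8675 -0.1394 -2.3438] j6 0.04
turn [-0.09  0.08 -0.04] shift(cur axes) [-0.01  0.12  0.09] shift(final axes) [-0.01  0.12  0.09] rows>= 1
```

Just about at the floor; a touch lower, release, lift.

drive_tool(
  rows=[
    [[0, 0, 0, 0, 0, 0.2, 0], [0, 0, 0, 0, 0, 0, 0], [0, 0, 0, 0, 0, 0, 2.5], [0, 0, 0, 0, 0, 0, 4], [0, 0, 0, 0, 0, 0, 4]],
  ],
)

```text
time: 17.17
tool_pos: [0.5987, -0.0275, 0.0892]
ee_rot: [0.002, 0.045, 0.999, -0.001]
force: [0.2, 1.1, -0.5]
opening: 0.0396
```

drive_tool(
  rows=[
    [[0, 0, 0, 0, 0, -2, 4], [0, 0, 0, 0, 0, -4, 4], [0, 0, 0, 0, 0, -4, 4], [0, 0, 0, 0, 0, 0, 4], [0, 0, 0, 0, 0, 0, 4]],
  ],
)

```text
time: 17.58
tool_pos: [0.6003, -0.0274, 0.1919]
ee_rot: [0.004, 0.045, 0.999, -0.001]
force: [0.4, 0.4, -0.5]
opening: 0.04
```

Run:
```python
from h import *
go([.573,.345,.2],82.5)
r=cam("wrist"); cv2.imwrite("pics/w13.png",cv2.resize(r["frame"][:,:,::-1],(800,600),interpolation=cv2.INTER_CUBIC))
r=cam("top"); crop(r,100,140,300,290,4,"t13")
```

```text
t 17.58 pos [ 0.6003 -0.0274  0.1919] yaw 84.85 tilt -0.99996 open 40.0 F [ 0.3988  0.3517 -0.5238] j6 0.04
turn [-0.05  0.49  2.36] shift(cur axes) [ 6.05 36.85 -0.9 ] shift(final axes) [ 7.57 36.57 -0.81] rows>= 9
```

View pics/w13.png

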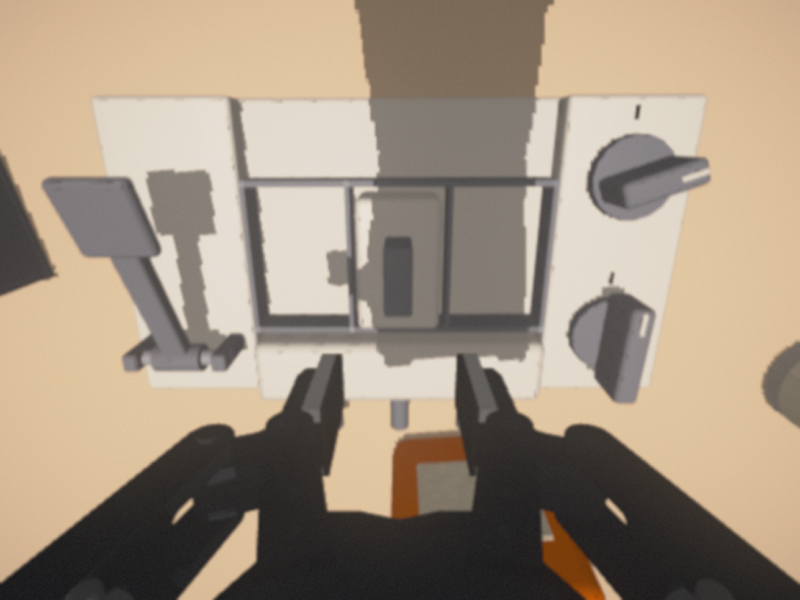

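View pics/t13.png

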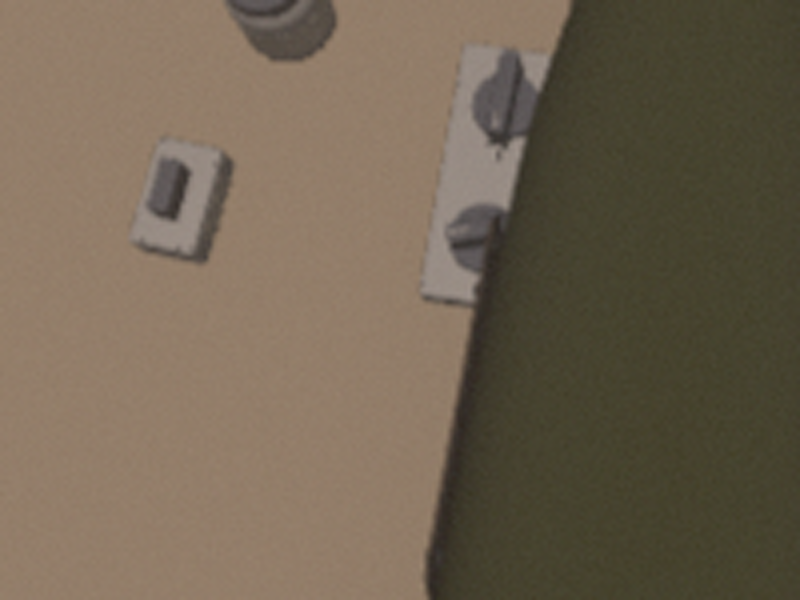

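drive_tool(
  rows=[
    [[0, 0.5, 0.5, 0.6, 3.7, -0.3, 4], [0, 0, 0.5, 0.6, 3.7, 0, 4], [0, 0, 0.5, 0.6, 3.7, 0, 4], [0, 0, 0.5, 0.6, 3.7, 0, 4], [0, 0, 0.4, 0.6, 3.7, 0, 4]],
  ],
)

```text
time: 18.1
tool_pos: [0.5863, 0.161, 0.1894]
ee_rot: [-0.005, 0.066, 0.998, -0.001]
force: [2.1, -0.6, 0.3]
opening: 0.0397
```

drive_tool(
  rows=[
    [[0, 0, 0, 0.7, 3.7, 0, 4], [0, 0, 0, 0.7, 3.7, 0, 4], [0, 0, 0, 0.7, 3.7, 0, 4], [0, 0, 0, 0.7, 3.7, 0, 4], [0, 0, 0, 0.7, 3.3, 0, 4]],
  ],
)

```text
time: 18.52
tool_pos: [0.5754, 0.3456, 0.189]
ee_rot: [-0.005, 0.065, 0.998, -0.001]
force: [0.9, -0.2, 0.6]
opening: 0.04
```

drive_tool(
  rows=[
    [[0, 0, 0, 0, 0, 0, 4], [0, 0, 0, 0, 0, 0, 4], [0, 0, 0, 0, 0, 0, 4]],
  ],
)

```text
time: 18.77
tool_pos: [0.5759, 0.3431, 0.1895]
ee_rot: [-0.005, 0.066, 0.998, -0.002]
force: [0.6, -1.1, 0.1]
opening: 0.04
```

Run:
```python
from h import *
go([.573,.345,.075],82.5)
r=cam("wrist"); cv2.imwrite("pics/w14.png",cv2.resize(r["frame"][:,:,::-1],(800,600),interpolation=cv2.INTER_CUBIC))
import pickle; pickle.dump(r,open("w14.pkl","wb"))
```

```text
t 18.77 pos [0.5759 0.3431 0.1895] yaw 82.48 tilt -0.99995 open 40.0 F [ 0.6485 -1.1055  0.0961] j6 0.67
turn [-0.23 -0.52 -0.02] shift(cur axes) [ 0.21  0.19 11.45] shift(final axes) [ 0.31  0.15 11.45] rows>= 3
```

View pics/w14.png

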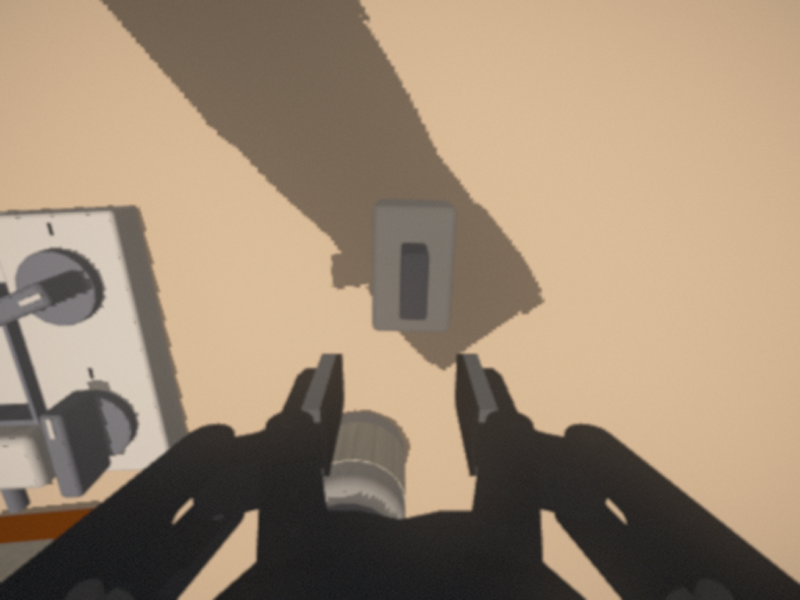

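Run:
```python
from h import *
import pickle
r=pickle.load(open("w14.pkl","rb"))
T=[[-42,-26,42],[-42,26,42],[42,26,42],[42,-26,42]]
p,f=fitk(r,T,[[374,205],[455,206],[448,330],[374,329]],[.57,.34,-.1],(0,0),800/512,k=-.05); print(p,np.degrees(p[2]),f.round(1).tolist())
go([p[0],p[1],.072],90+np.degrees(p[2]))
```

```text
[ 0.5734  0.3516 -0.1478] -8.46845953390546 [[-1.5, -1.2], [1.4, -0.8], [1.4, 1.4], [-1.3, 1.2]]
t 18.82 pos [0.5763 0.3425 0.19  ] yaw 82.42 tilt -0.99996 open 39.8 F [ 0.2351 -0.2255  0.4408] j6 0.67
turn [-0.21 -0.49  0.88] shift(cur axes) [ 0.31  0.9  11.8 ] shift(final axes) [ 0.42  0.85 11.8 ] rows>= 3
```

drive_tool(
  rows=[
    [[-0.2, -0.5, 0.7, 0.4, 0.8, 2, 4], [0, 0, 0, 0, 0, 4, 4], [0, 0, 0, 0, 0, 2, 4], [0, 0, 0, 0, 0, 0, 4], [0, 0, 0, 0, 0, 0, 4]],
  ],
)

```text
time: 19.23
tool_pos: [0.5732, 0.3503, 0.1103]
ee_rot: [-0.0, 0.073, 0.997, -0.0]
force: [0.4, -0.6, 0.5]
opening: 0.04
```

Run:
```python
from h import *
go([.5734,.350,.073],81.7)
r=cam("wrist"); cv2.imwrite("pics/w15.png",r["frame"][:,:,::-1])
```

```text
t 19.23 pos [0.5732 0.3503 0.1103] yaw 81.65 tilt -1.0 open 40.0 F [ 0.416  -0.6164  0.525 ] j6 0.69
turn [-0.03 -0.04 -0.05] shift(cur axes) [-0.03 -0.03  3.73] shift(final axes) [-0.02 -0.03  3.73] rows>= 1
```

View pics/w15.png

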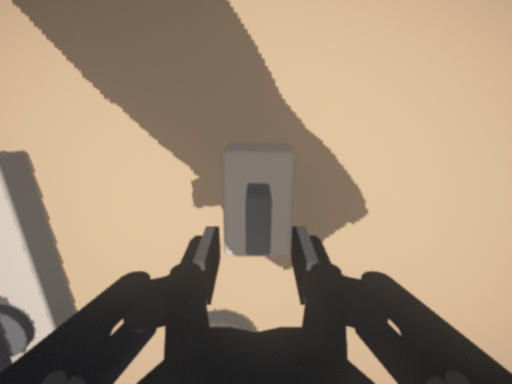

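drive_tool(
  rows=[
    [[0, 0, 0, 0, 0, 2, 4], [0, 0, 0, 0, 0, 1.6, 4], [0, 0, 0, 0, 0, 0, 4], [0, 0, 0, 0, 0, 0, 4], [0, 0, 0, 0, 0, 0, 1]],
  ],
  force=70,
)

```text
time: 19.7
tool_pos: [0.5753, 0.3529, 0.0776]
ee_rot: [0.002, 0.072, 0.997, 0.002]
force: [0.4, 0.0, 0.3]
opening: 0.0291
```

drive_tool(
  rows=[
    [[0, 0, 0, 0, 0, 0, 0], [0, 0, 0, 0, 0, 0, 0], [0, 0, 0, 0, 0, 0, 0], [0, 0, 0, 0, 0, 0, 0]],
  ],
)

```text
time: 20.03
tool_pos: [0.5752, 0.3529, 0.0775]
ee_rot: [0.002, 0.072, 0.997, 0.002]
force: [-0.5, -0.5, 6.6]
opening: 0.0139
```

drive_tool(
  rows=[
    [[0, 0, 0, 0, 0, -2, 0], [0, 0, 0, 0, 0, -3, 0], [0, 0, 0, 0, 0, -4, 0], [0, 0, 0, 0, 0, -2, 0], [0, 0, 0, 0, 0, 0, 0]],
  ],
)

```text
time: 20.45
tool_pos: [0.5765, 0.3541, 0.192]
ee_rot: [0.005, 0.072, 0.997, 0.004]
force: [0.7, 0.6, -1.7]
opening: 0.014
```

Run:
```python
from h import *
go([.6,.0384,.19],84.9)
r=cam("top"); crop(r,100,140,300,290,4,"t15")
```

```text
t 20.45 pos [0.5765 0.3541 0.192 ] yaw 81.76 tilt -0.99993 open 14.0 F [ 0.7078  0.5566 -1.7319] j6 0.69
turn [ 0.45  0.54 -3.14] shift(cur axes) [ -6.85 -30.91   0.01] shift(final axes) [ -5.14 -31.24   0.2 ] rows>= 8
```

View pics/t15.png

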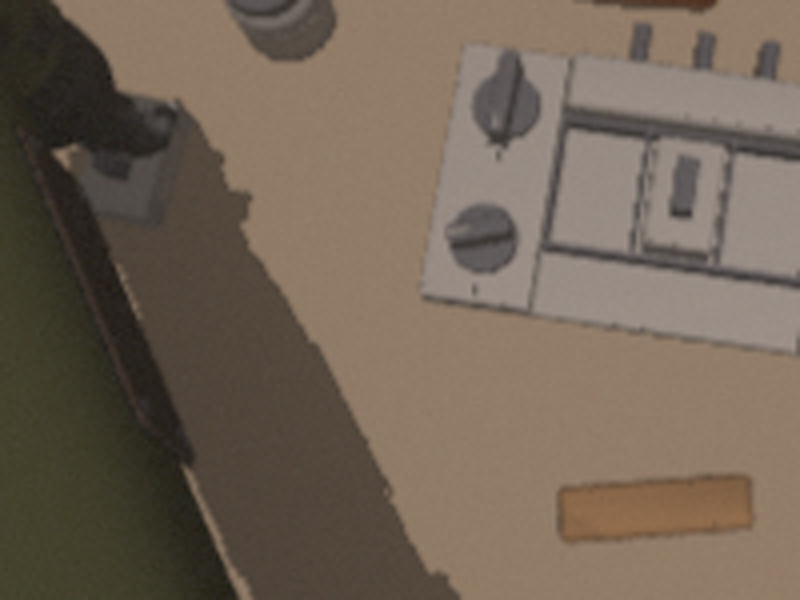

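drive_tool(
  rows=[
    [[0.4, 0.5, -0.6, -0.7, -3.4, 0, 0], [0, 0, -0.6, -0.7, -3.4, 0, 0], [0, 0, -0.6, -0.7, -3.4, 0, 0], [0, 0, -0.6, -0.7, -3.4, 0, 0], [0, 0, -0.6, -0.7, -3.4, 0, 0]],
  ],
)

```text
time: 20.92
tool_pos: [0.5862, 0.1776, 0.1837]
ee_rot: [-0.005, 0.045, 0.999, -0.003]
force: [1.3, 0.1, -2.3]
opening: 0.0145
```

drive_tool(
  rows=[
    [[0, 0, 0, -0.6, -3.4, 0, 0], [0, 0, 0, -0.6, -3.4, 0, 0], [0, 0, 0, -0.6, -3.4, 0, 0], [0, 0, 0, -0.6, -3.4, 0, 0], [0, 0, 0, 0, 0, 0, 0]],
  ],
)

```text
time: 21.33
tool_pos: [0.5981, 0.0357, 0.1843]
ee_rot: [-0.005, 0.049, 0.999, -0.004]
force: [-0.2, 0.4, -2.5]
opening: 0.0141
```

drive_tool(
  rows=[
    [[0, 0, 0, 0, 0, 2, 0], [0, 0, 0, 0, 0, 2, 0], [0, 0, 0, 0, 0, 0, 0], [0, 0, 0, 0, 0, 0, 0]],
  ],
)

```text
time: 21.67
tool_pos: [0.5966, 0.0415, 0.144]
ee_rot: [-0.006, 0.046, 0.999, -0.003]
force: [0.4, -0.8, -1.6]
opening: 0.0143
```

Run:
```python
from h import *
go([.602,.0384,.0896],84.9)
s=status.state(); print(loc(s["tool_pos"]))
r=cam("wrist"); cv2.imwrite("pics/w16.png",cv2.resize(r["frame"][:,:,::-1],(800,600),interpolation=cv2.INTER_CUBIC))
import pickle; pickle.dump(r,open("w16.pkl","wb"))
```

```text
t 21.67 pos [0.5966 0.0415 0.144 ] yaw 84.76 tilt -0.99991 open 14.3 F [ 0.4079 -0.7723 -1.6176] j6 0.16
turn [-0.32 -0.71 -0.14] shift(cur axes) [-0.63 -0.23  5.43] shift(final axes) [-0.56 -0.26  5.44] rows>= 2
[-3.6188 67.7285]
```

View pics/w16.png

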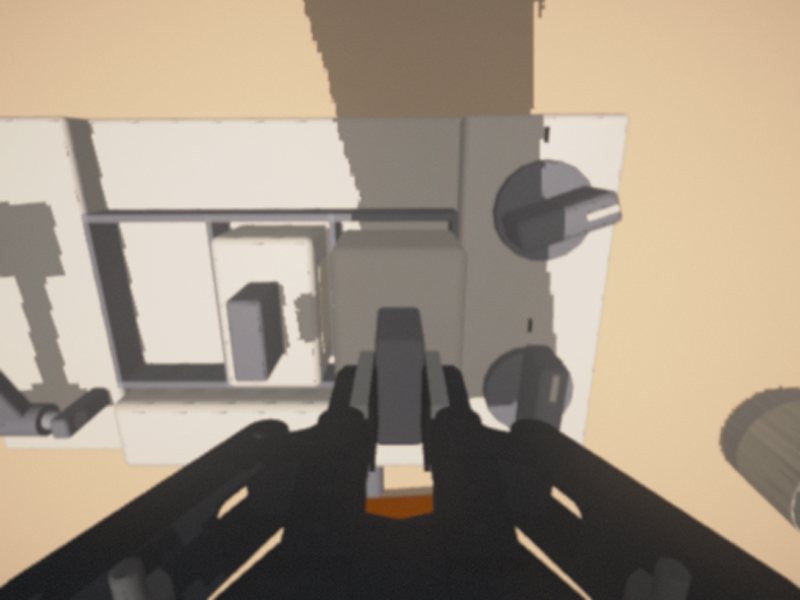

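Run:
```python
from h import *
import pickle
r=pickle.load(open("w16.pkl","rb"))
zb=.144-.0776
for n,u,v,z in [("near r",87,217,.036),("01",212,216,.036),("12",335,216,.036),("near l",455,214,.036),("far r",121,384,.036),("top nr",331,246,zb+.042),("top nl",467,246,zb+.042),("bot nr",342,231,zb),("bot nl",459,232,zb),("fin",376,312,zb+.074),("fin",423,312,zb+.074)]:
    P=w(r,u,v,z); print(n,P,loc(P))
```

```text
near r [ 0.5365 -0.1229  0.036 ] [ -48.8397 -101.3618]
01 [ 0.543  -0.0538  0.036 ] [-48.5917 -31.9531]
12 [0.5492 0.0114 0.036 ] [-48.1708  33.5458]
near l [0.5539 0.0742 0.036 ] [-49.0957  96.4673]
far r [ 0.6374 -0.1325  0.036 ] [  52.4442 -101.9045]
top nr [0.5507 0.0202 0.1084] [-47.4928  42.4462]
top nl [0.5552 0.0701 0.1084] [-47.4222  92.559 ]
bot nr [0.5524 0.0186 0.0664] [-45.6049  41.0406]
bot nl [0.5578 0.0723 0.0664] [-45.0562  94.9225]
fin [0.5662 0.037  0.1404] [-33.5253  60.5614]
fin [0.5675 0.0514 0.1404] [-33.5179  75.0553]
```

drive_tool(
  rows=[
    [[-0.3, -0.7, 0, -0.4, -0.3, 1, 0], [0, 0, 0, 0, 0, 1.5, 0], [0, 0, 0, 0, 0, 0.5, 0], [0, 0, 0, 0, 0, 0, 0], [0, 0, 0, 0, 0, 0, 0]],
  ],
)

```text
time: 22.13
tool_pos: [0.6026, 0.0384, 0.1168]
ee_rot: [0.003, 0.046, 0.999, 0.0]
force: [0.2, 0.7, -2.9]
opening: 0.0143
```

Run:
```python
from h import *
go([.602,.0384,.0896],84.9)
s=status.state(); print(loc(s["tool_pos"]))
r=cam("wrist"); cv2.imwrite("pics/w17.png",cv2.resize(r["frame"][:,:,::-1],(800,600),interpolation=cv2.INTER_CUBIC))
import pickle; pickle.dump(r,open("w17.pkl","wb"))
```

```text
t 22.13 pos [0.6026 0.0384 0.1168] yaw 84.78 tilt -0.99999 open 14.3 F [ 0.1914  0.7231 -2.8905] j6 0.15
turn [ 0.02  0.29 -0.12] shift(cur axes) [ 0.08 -0.01  2.72] shift(final axes) [ 0.06 -0.    2.72] rows>= 1
[ 2.6351 65.1847]
```

View pics/w17.png

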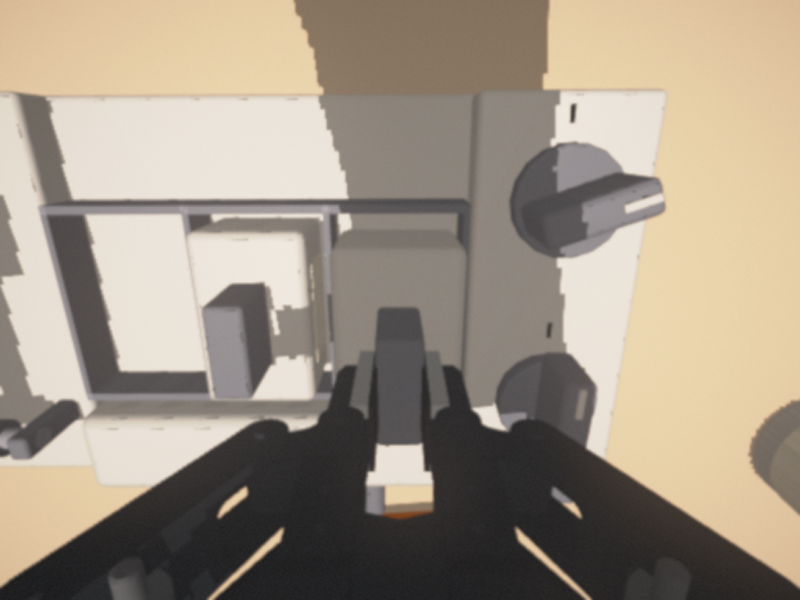

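drive_tool(
  rows=[
    [[0, 0.2, 0, 0, 0, 0.8, 0], [0, 0, 0, 0, 0, 0.9, 0], [0, 0, 0, 0, 0, 0.7, 0], [0, 0, 0, 0, 0, 0.4, 0], [0, 0, 0, 0, 0, 0, 0]],
  ],
)

```text
time: 22.6
tool_pos: [0.6023, 0.0378, 0.0894]
ee_rot: [0.001, 0.046, 0.999, -0.0]
force: [-6.6, -1.5, 12.3]
opening: 0.0143
```

Run:
```python
from h import *
go([.602,.0384,.0896],84.9)
```

```text
t 22.6 pos [0.6023 0.0378 0.0894] yaw 84.74 tilt -1.0 open 14.3 F [-6.6129 -1.4659 12.2538] j6 0.15
turn [ 0.    0.09 -0.16] shift(cur axes) [ 0.03  0.06 -0.02] shift(final axes) [ 0.03  0.06 -0.02] rows>= 1
```

Floor contact. Release, lift, and look.

drive_tool(
  rows=[
    [[0, 0, 0, 0, 0, 0, 2.5], [0, 0, 0, 0, 0, 0, 4], [0, 0, 0, 0, 0, 0, 4], [0, 0, 0, 0, 0, 0, 4], [0, 0, 0, 0, 0, -1, 4]],
  ],
)

```text
time: 23.02
tool_pos: [0.6011, 0.038, 0.0964]
ee_rot: [-0.001, 0.046, 0.999, -0.0]
force: [-0.6, -0.2, -0.1]
opening: 0.04
```

drive_tool(
  rows=[
    [[0, 0, 0, 0, 0, -3, 4], [0, 0, 0, 0, 0, -4, 4], [0, 0, 0, 0, 0, -4, 4], [0, 0, 0, 0, 0, 0, 4], [0, 0, 0, 0, 0, 0, 4]],
  ],
)

```text
time: 23.43
tool_pos: [0.6047, 0.0382, 0.2121]
ee_rot: [0.004, 0.046, 0.999, 0.001]
force: [-0.3, -0.3, -1.1]
opening: 0.0404
```

Run:
```python
from h import *
s=status.state(); print(s["tool_pos"])
r=cam("wrist"); cv2.imwrite("pics/w18.png",cv2.resize(r["frame"][:,:,::-1],(800,600),interpolation=cv2.INTER_CUBIC))
import pickle; pickle.dump(r,open("w18.pkl","wb"))
r=cam("scene"); crop(r,180,150,330,260,5,"s18")
```

```text
[0.6047 0.0382 0.2121]
```

View pics/w18.png

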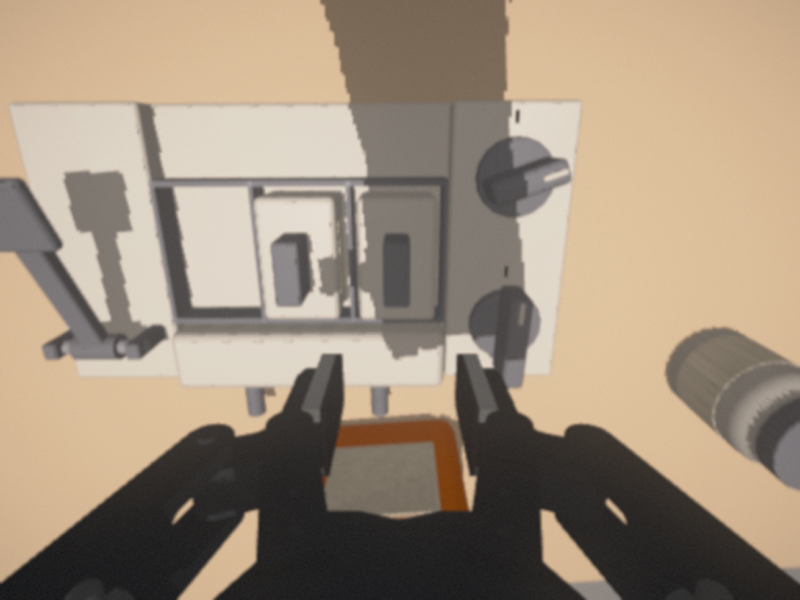

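View pics/s18.png

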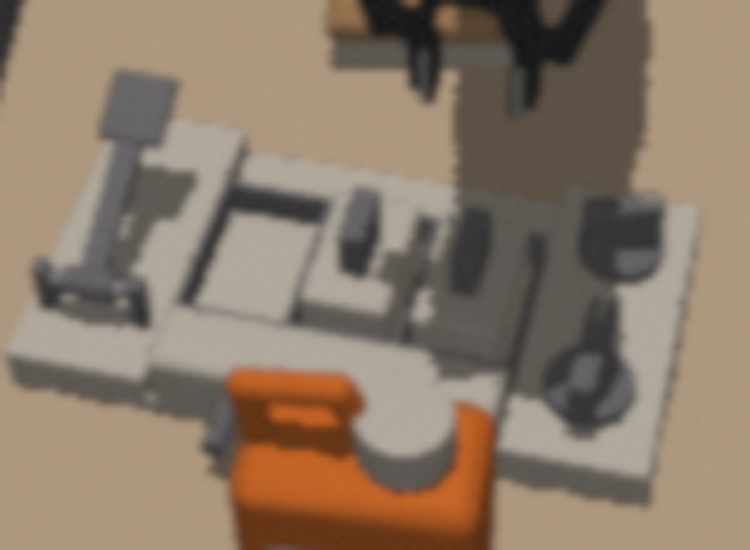

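Run:
```python
from h import *
import pickle
r=pickle.load(open("w18.pkl","rb"))
crop(r,290,70,380,260,3.1,"w18k")
for n,u,v,z in [("foot",517,177,.04),("tick",518,116,.03),("mark end",569,168,.075),("rfoot",505,325,.04),("rtick",506,271,.03),("rend near",514,290,.075),("deck nl",580,101,.03),("deck fl",550,374,.03)]:
    P=w(r,u,v,z); print(n,P,loc(P))
```

```text
foot [0.5545 0.1204 0.04  ] [-52.5532 142.5448]
tick [0.5166 0.1242 0.03  ] [-90.6512 142.9681]
mark end [0.5484 0.1415 0.075 ] [-60.5205 163.0773]
rfoot [0.6588 0.1107 0.04  ] [ 52.1618 142.1781]
rtick [0.6211 0.1142 0.03  ] [ 14.3124 142.3882]
rend near [0.6197 0.1089 0.075 ] [ 13.3682 136.9045]
deck nl [0.5106 0.1647 0.03  ] [-100.2758  182.7785]
deck fl [0.7086 0.1477 0.03  ] [ 98.4457 183.5271]
```

View pics/w18k.png

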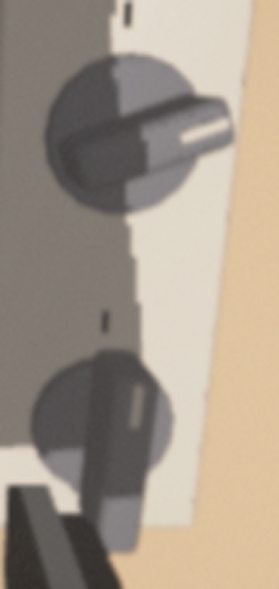

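Run:
```python
from h import *
import pickle
for f,pts in (("w18",[(290+182/3.1,70+136/3.1),(290+230/3.1,70+124/3.1)]),("w16",[(587/1.5625,218/1.5625),(619/1.5625,207/1.5625)]),("w17",[(626/1.5625,209/1.5625),(663/1.5625,196/1.5625)])):
    r=pickle.load(open(f+".pkl","rb"))
    A,B=[loc(w(r,u,v,.075,s=1)) for u,v in pts]; d=B-A
    print(f,A,B,"angle cw from -x",np.degrees(np.arctan2(d[1],-d[0])))
    crop(r,300,80,430,180,6,f+"m")
r=cam("wrist")
go([.5546,.1208,.12],3)
```

```text
w18 [-54.8516 149.5814] [-58.3489 163.3456] angle cw from -x 75.74325639367142
w16 [-52.9355 150.0105] [-57.8396 163.7   ] angle cw from -x 70.29055260945289
w17 [-53.5055 150.6005] [-58.4822 164.1395] angle cw from -x 69.81756289905202
t 23.58 pos [0.6016 0.038  0.2072] yaw 84.76 tilt -1.0 open 40.2 F [-0.6226  0.2176  0.0113] j6 0.15
turn [-0.   -0.01 81.76] shift(cur axes) [5.44 7.81 8.73] shift(final axes) [ 8.51 -4.26  8.72] rows>= 12
```

View pics/w17m.png

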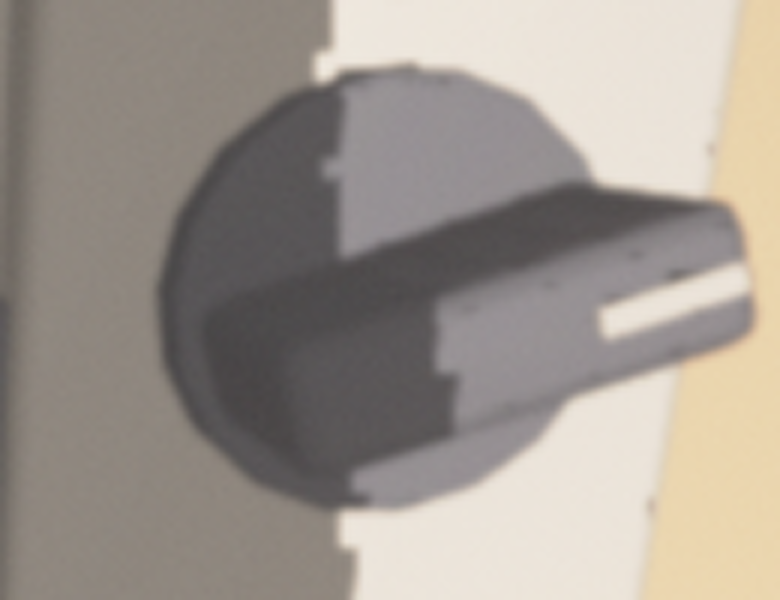

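drive_tool(
  rows=[
    [[0, 0, 0, 1.8, 2.6, 0, 4], [0, 0, 0, 1.8, 2.6, 1, 4], [0, 0, 0, 1.8, 2.6, 1, 4], [0, 0, 7, 0, 0, 1, 4], [0, 0, 7, 0, 0, 1, 4]],
  ],
)

```text
time: 24.0
tool_pos: [0.5536, 0.122, 0.1661]
ee_rot: [-0.001, 0.169, 0.986, -0.0]
force: [0.3, -0.9, 0.2]
opening: 0.04
```

drive_tool(
  rows=[
    [[0, 0, 7, 0, 0, 0, 4], [0, 0, 7, 0, 0, 0, 4], [0, 0, 7, 0, 0, 0, 4], [0, 0, 7, 0, 0, 0, 4], [0, 0, 7, 0, 0, 0, 4]],
  ],
)

```text
time: 24.42
tool_pos: [0.5545, 0.1204, 0.1663]
ee_rot: [-0.001, 0.459, 0.889, -0.001]
force: [0.1, 0.4, 0.1]
opening: 0.0402
```

drive_tool(
  rows=[
    [[0, 0, 7, 0, 0, 0, 4], [0, 0, 7, 0, 0, 0, 4], [0, 0, 7, 0, 0, 0, 4], [0, 0, 0, 0, 0, 0, 4], [0, 0, 0, 0, 0, 0, 4]],
  ],
)

```text
time: 24.83
tool_pos: [0.5548, 0.1205, 0.1668]
ee_rot: [-0.0, 0.609, 0.793, -0.0]
force: [-0.3, 0.4, 0.4]
opening: 0.0402
```

Run:
```python
from h import *
go([.5551,.1208,.067],14)
r=cam("wrist"); cv2.imwrite("pics/w19.png",cv2.resize(r["frame"][:,:,::-1],(800,600),interpolation=cv2.INTER_CUBIC))
```

```text
t 24.83 pos [0.5548 0.1205 0.1668] yaw 14.95 tilt -1.0 open 40.2 F [-0.2547  0.3937  0.4352] j6 1.52
turn [-0.06  0.01  0.95] shift(cur axes) [0.02 0.04 9.98] shift(final axes) [0.02 0.03 9.98] rows>= 3
```

View pics/w19.png

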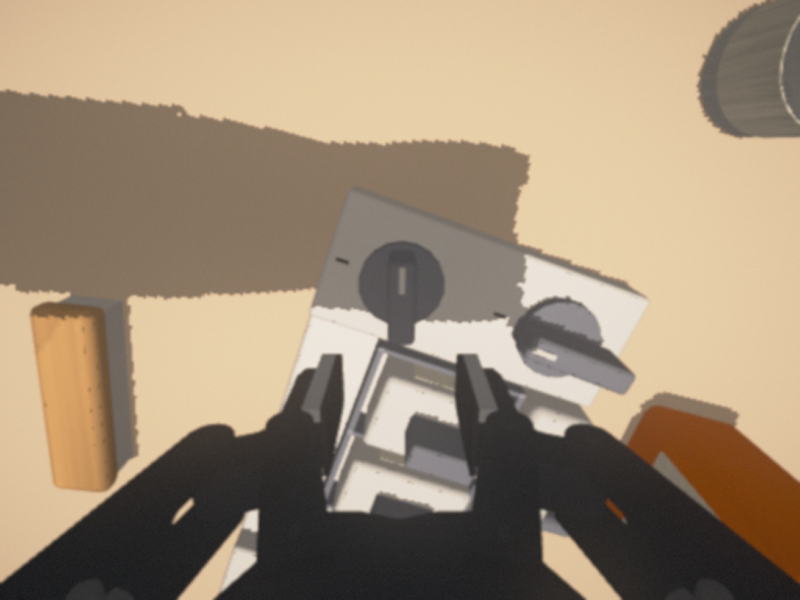

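drive_tool(
  rows=[
    [[0, 0, 0, 0, 0, 4, 4], [0, 0, 0, 0, 0, 4, 4], [0, 0, 0, 0, 0, 1.8, 4], [0, 0, 0, 0, 0, 0, 4], [0, 0, 0, 0, 0, 0, 2]],
  ],
  force=40,
)

```text
time: 25.3
tool_pos: [0.5548, 0.1205, 0.0692]
ee_rot: [-0.0, 0.61, 0.793, -0.001]
force: [-0.1, 0.8, 0.1]
opening: 0.029
```

drive_tool(
  rows=[
    [[0, 0, 0, 0, 0, 0, 0], [0, 0, 0, 0, 0, 0, 0], [0, 0, 0, 0, 0, 0, 0], [0, 0, 0, 0, 0, 0, 0]],
  ],
)

```text
time: 25.63
tool_pos: [0.5561, 0.1206, 0.0716]
ee_rot: [0.001, 0.61, 0.792, 0.001]
force: [-5.6, -2.0, 5.8]
opening: 0.0142
```

Run:
```python
from h import *
go([.5551,.1208,.067],85); print(status.state()["wrist_torque"])
```

```text
t 25.63 pos [0.5561 0.1206 0.0716] yaw 14.77 tilt -1.0 open 14.2 F [-5.6171 -1.9795  5.8117] j6 1.53
turn [  0.1    0.1  -70.23] shift(cur axes) [ 0.04 -0.09  0.46] shift(final axes) [0.1  0.01 0.46] rows>= 10
[-0.365   1.0797  0.0564]
```

drive_tool(
  rows=[
    [[0, 0, -5, 0, 0, 0, 0], [0, 0, -6, 0, 0, 0, 0], [0, 0, -6, 0, 0, 0, 0], [0, 0, -6, 0, 0, 0, 0], [0, 0, -6, 0, 0, 0, 0]],
  ],
)

```text
time: 26.05
tool_pos: [0.5557, 0.1205, 0.0716]
ee_rot: [0.001, 0.39, 0.921, 0.0]
force: [-7.2, -2.7, 7.6]
opening: 0.014
```

drive_tool(
  rows=[
    [[0, 0, -6, 0, 0, 0, 0], [0, 0, -6, 0, 0, 0, 0], [0, 0, -6, 0, 0, 0, 0], [0, 0, -6, 0, 0, 0, 0], [0, 0, -6, 0, 0, 0, 0]],
  ],
)

```text
time: 26.47
tool_pos: [0.5554, 0.1202, 0.0716]
ee_rot: [0.001, 0.139, 0.99, -0.0]
force: [-6.9, -3.6, 7.7]
opening: 0.0138
```

Run:
```python
from h import *
go([.5551,.1208,.067],85); print(status.state()["wrist_torque"])
```

```text
t 26.47 pos [0.5554 0.1202 0.0716] yaw 74.05 tilt -1.0 open 13.8 F [-6.8713 -3.568   7.7235] j6 0.49
turn [ -0.02   0.07 -10.95] shift(cur axes) [0.04 0.05 0.46] shift(final axes) [0.03 0.06 0.46] rows>= 2
[-0.6041  1.6523  0.012 ]
```

drive_tool(
  rows=[
    [[0, 0, -3, 0, 0, 0, 0], [0, 0, -3, 0, 0, 0, 0], [0, 0, -3, 0, 0, 0, 0], [0, 0, -2, 0, 0, 0, 0], [0, 0, 0, 0, 0, 0, 0]],
  ],
)

```text
time: 26.88
tool_pos: [0.5553, 0.1201, 0.0716]
ee_rot: [0.001, 0.045, 0.999, -0.0]
force: [-7.4, -4.8, 8.2]
opening: 0.0144
```

Run:
```python
from h import *
go([.5551,.1208,.067],85); print(status.state()["wrist_torque"])
```

```text
t 26.88 pos [0.5553 0.1201 0.0716] yaw 84.84 tilt -1.0 open 14.4 F [-7.3532 -4.8172  8.2129] j6 0.3
turn [-0.04  0.07 -0.16] shift(cur axes) [0.03 0.07 0.46] shift(final axes) [0.03 0.07 0.46] rows>= 1
[-0.6839  1.6167  0.0785]
```

drive_tool(
  rows=[
    [[0, 0, -1, 0, 0, 0, 0], [0, 0, -1, 0, 0, 0, 0], [0, 0, 0, 0, 0, 0, 0]],
  ],
)

```text
time: 27.13
tool_pos: [0.5553, 0.12, 0.0716]
ee_rot: [0.001, 0.029, 1.0, -0.0]
force: [-7.4, -3.7, 8.0]
opening: 0.0144
```

Run:
```python
from h import *
go([.5551,.1208,.067],85); print(status.state()["wrist_torque"])
```

```text
t 27.13 pos [0.5553 0.12   0.0716] yaw 86.66 tilt -1.0 open 14.4 F [-7.421  -3.691   7.9764] j6 0.27
turn [-0.03  0.06  1.66] shift(cur axes) [0.03 0.08 0.46] shift(final axes) [0.03 0.08 0.46] rows>= 1
[-0.5748  1.7514 -0.9835]
```

drive_tool(
  rows=[
    [[0, 0, 0, 0, 0, 0, 3], [0, 0, 0, 0, 0, 0, 4], [0, 0, 0, 0, 0, 0, 4], [0, 0, 0, 0, 0, -2, 4], [0, 0, 0, 0, 0, -4, 4]],
  ],
)

```text
time: 27.55
tool_pos: [0.5529, 0.1202, 0.1267]
ee_rot: [-0.003, 0.028, 1.0, -0.001]
force: [-0.2, 0.3, -0.5]
opening: 0.0402
```

drive_tool(
  rows=[
    [[0, 0, 0, 0, 0, -4, 4], [0, 0, 0, 0, 0, -2, 2], [0, 0, 0, 0, 0, 0, 0], [0, 0, 0, 0, 0, 0, 0]],
  ],
)

```text
time: 27.88
tool_pos: [0.5575, 0.1212, 0.192]
ee_rot: [0.003, 0.028, 1.0, 0.001]
force: [0.5, -0.1, 0.0]
opening: 0.0042
```

Run:
```python
from h import *
c,s=np.cos(SA),np.sin(SA)
x,y=-.048+.008,-.143
pad=[S[0]+c*x-s*y,S[1]+s*x+c*y]; print(pad)
go([pad[0],pad[1],.19],84.9)
r=cam("wrist"); cv2.imwrite("pics/w20.png",cv2.resize(r["frame"][:,:,::-1],(800,600),interpolation=cv2.INTER_CUBIC))
```

```text
[np.float64(0.5416342229560538), np.float64(-0.16517346428949678)]
t 27.88 pos [0.5575 0.1212 0.192 ] yaw 86.78 tilt -0.99998 open 4.2 F [ 0.46   -0.0827  0.0031] j6 0.27
turn [0.1  0.34 1.88] shift(cur axes) [ -0.03 -28.68   0.15] shift(final axes) [ -0.97 -28.67   0.2 ] rows>= 7
```

View pics/w20.png

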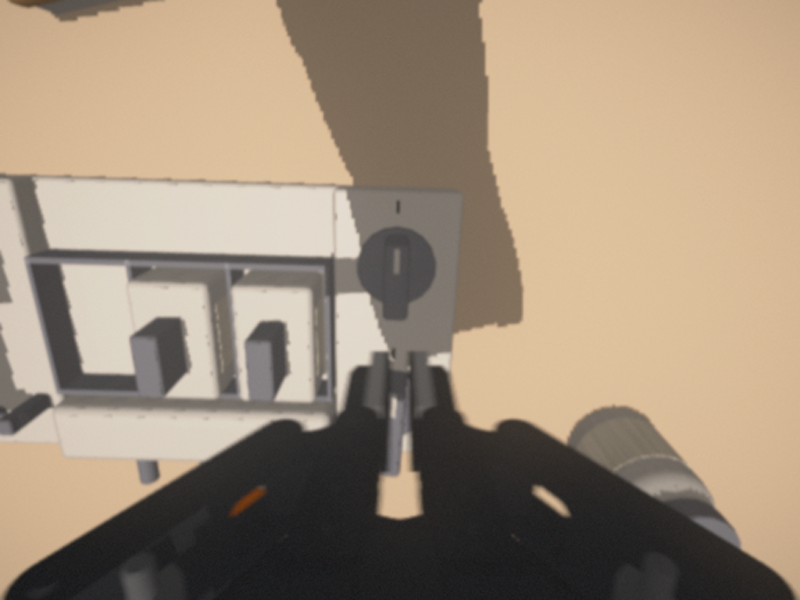

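drive_tool(
  rows=[
    [[0, 0.3, 0, 0, -3.6, 0, 0], [0, 0, 0, 0, -3.6, 0, 0], [0, 0, 0, 0, -3.6, 0, 0], [0, 0, 0, 0, -3.6, 0, 0], [0, 0, 0, 0, -3.6, 0, 0]],
  ],
)

```text
time: 28.35
tool_pos: [0.5442, -0.0603, 0.1881]
ee_rot: [-0.003, 0.028, 1.0, 0.0]
force: [0.7, -0.6, -1.5]
opening: 0.0001
```

drive_tool(
  rows=[
    [[0, 0, 0, 0.1, -3.6, 0, 0], [0, 0, 0, 0.1, -3.6, 0, 0], [0, 0, 1.8, 0, -3.4, 0, 0], [0, 0, 0, 0, 0, 0, 0], [0, 0, 0, 0, 0, 0, 0]],
  ],
)

```text
time: 28.77
tool_pos: [0.5364, -0.1661, 0.1881]
ee_rot: [-0.003, 0.046, 0.999, 0.001]
force: [-0.3, 0.7, -1.0]
opening: 0.0001
```

Run:
```python
from h import *
go([.5387,-.1649,.12],84.9)
r=cam("wrist"); cv2.imwrite("pics/w21.png",cv2.resize(r["frame"][:,:,::-1],(800,600),interpolation=cv2.INTER_CUBIC))
```

```text
t 28.77 pos [ 0.5364 -0.1661  0.1881] yaw 84.77 tilt -0.99998 open 0.1 F [-0.3369  0.6543 -0.9534] j6 -0.21
turn [ 0.06 -0.37 -0.13] shift(cur axes) [-0.26  0.13  6.81] shift(final axes) [-0.22  0.14  6.81] rows>= 2
```

View pics/w21.png

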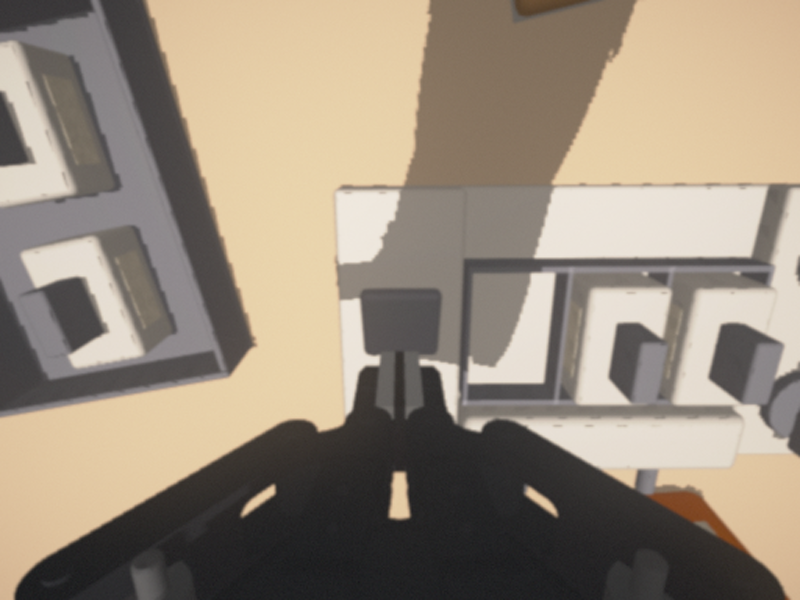

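Run:
```python
from h import *
r=cam("wrist")
for u,v,z in [(361,292,.09),(441,290,.09),(400,355,.107)]:
    P=w(r,u,v,z); print(P,loc(P))
```

```text
[ 0.5297 -0.1843  0.09  ] [ -50.1686 -163.1286]
[ 0.5324 -0.1421  0.09  ] [ -51.2437 -120.8564]
[ 0.5598 -0.1664  0.107 ] [ -21.7956 -142.5645]
```

drive_tool(
  rows=[
    [[0, -0.3, 0, -0.2, 0.1, 3, 0], [0, 0, 0, 0, 0, 3, 0], [0, 0, 0, 0, 0, 1.5, 0], [0, 0, 0, 0, 0, 1, 0], [0, 0, 0, 0, 0, 1, 0]],
  ],
)

```text
time: 29.28
tool_pos: [0.5389, -0.1621, 0.0942]
ee_rot: [-0.0, 0.043, 0.999, 0.0]
force: [-0.7, 1.1, 3.3]
opening: -0.0001
```

drive_tool(
  rows=[
    [[0, 0, 0, 0, 0, 0.6, 0], [0, 0, 0, 0, 0, 0.6, 0], [0, 0, 0, 0, 0, 0.6, 0], [0, 0, 0, 0, 0, 0.6, 0], [0, 0, 0, 0, 0, 0, 0]],
  ],
)

```text
time: 29.7
tool_pos: [0.5404, -0.1636, 0.0714]
ee_rot: [0.001, 0.044, 0.999, 0.0]
force: [-1.3, 1.0, 4.2]
opening: -0.0002
```

Run:
```python
from h import *
go([.5387,-.1649,.066],84.9)
```

```text
t 29.7 pos [ 0.5404 -0.1636  0.0714] yaw 84.99 tilt -1.0 open -0.2 F [-1.3312  1.0358  4.1922] j6 -0.21
turn [0.03 0.15 0.09] shift(cur axes) [ 0.16 -0.15  0.54] shift(final axes) [ 0.15 -0.15  0.54] rows>= 1
```

drive_tool(
  rows=[
    [[0, 0, 0, 0, 0, 0.4, 0], [0, 0, 0, 0, 0, 0.3, 0], [0, 0, 0, 0, 0, 0, 0]],
  ],
)

```text
time: 29.95
tool_pos: [0.5406, -0.1638, 0.0699]
ee_rot: [0.002, 0.044, 0.999, 0.0]
force: [-18.2, 6.8, 50.6]
opening: 0.0001
```

Run:
```python
from h import *
go([.5387,-.1649,.066],84.9)
```

```text
t 29.95 pos [ 0.5406 -0.1638  0.0699] yaw 84.97 tilt -0.99999 open 0.1 F [-18.2282   6.8051  50.5578] j6 -0.21
turn [0.02 0.28 0.07] shift(cur axes) [ 0.18 -0.13  0.39] shift(final axes) [ 0.18 -0.13  0.39] rows>= 1
```

drive_tool(
  rows=[
    [[0, 0, 0, 0, 0, -1.5, 0], [0, 0, 0, 0, 0, -4, 0], [0, 0, 0, 0, 0, -4, 0], [0, 0, 0, 0, 0, -3, 2], [0, 0, 0, 0, 0, 0, 4]],
  ],
)

```text
time: 30.37
tool_pos: [0.5437, -0.1651, 0.1963]
ee_rot: [0.006, 0.044, 0.999, -0.001]
force: [1.0, -0.4, 0.7]
opening: 0.0236
```

Run:
```python
from h import *
go([.6587,.1115,.19],84.9)
r=cam("wrist"); cv2.imwrite("pics/w22.png",cv2.resize(r["frame"][:,:,::-1],(800,600),interpolation=cv2.INTER_CUBIC))
r=cam("scene"); crop(r,180,150,330,260,5,"s22")
```

```text
t 30.37 pos [ 0.5437 -0.1651  0.1963] yaw 84.96 tilt -0.99991 open 23.6 F [ 1.0319 -0.4418  0.6792] j6 -0.21
turn [-0.12  0.74  0.06] shift(cur axes) [-9.01 28.56  0.68] shift(final axes) [-8.99 28.57  0.63] rows>= 7
```

View pics/w22.png

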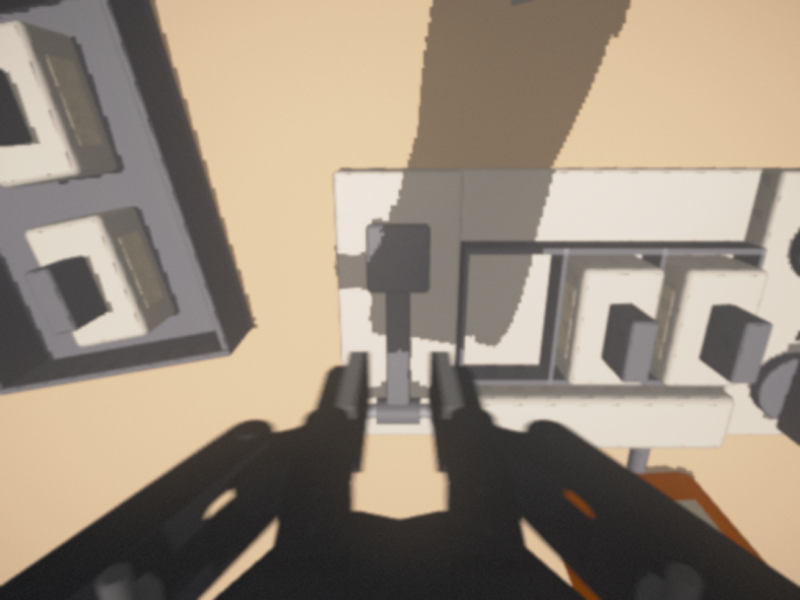

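View pics/s22.png

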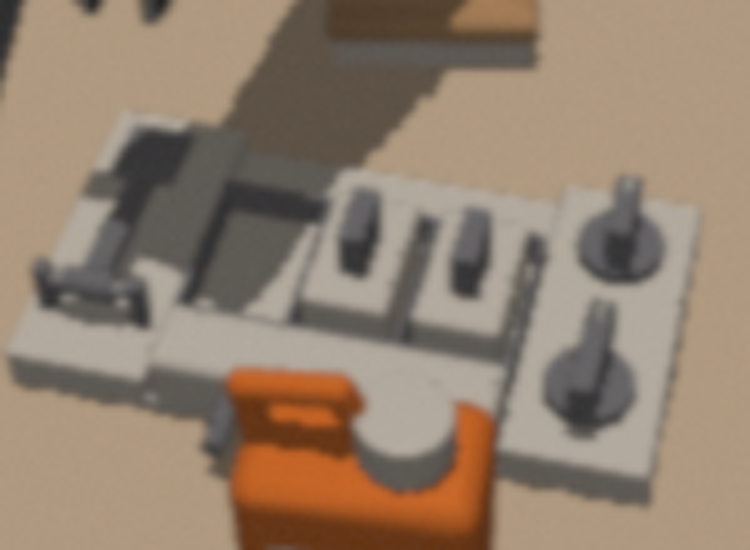

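Run:
```python
from h import *
r=cam("top"); crop(r,200,80,330,180,6,"t22")
for u,v in [(242,100),(242,138),(283,140),(283,105)]:
    print((u,v),px2w(r,u,v,.15)[:2],px2w(r,u,v,.0)[:2])
```

```text
(242, 100) [0.8265 0.0679] [0.8968 0.0793]
(242, 138) [0.7117 0.0599] [0.7665 0.0701]
(283, 140) [ 0.7126 -0.0548] [ 0.7675 -0.0602]
(283, 105) [ 0.818  -0.0499] [ 0.8872 -0.0546]
```

View pics/t22.png

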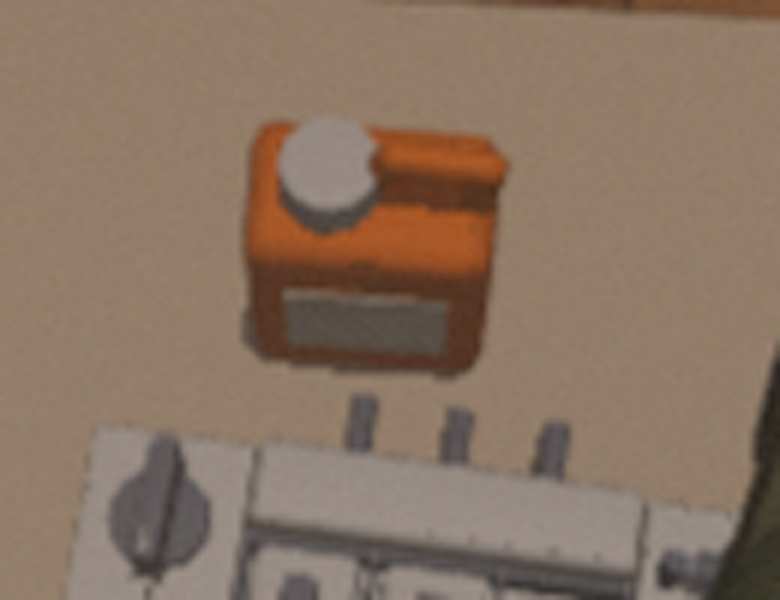

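drive_tool(
  rows=[
    [[0, 0.7, 0, -1.1, 3.6, 0, 4], [0, 0, 0, -1.1, 3.6, 0, 4], [0, 0, 0, -1.1, 3.6, 0, 4], [0, 0, 0, -1.1, 3.6, 0, 4], [0, 0, 0, -1.1, 3.6, 0, 4]],
  ],
)

```text
time: 30.93
tool_pos: [0.6093, 0.0121, 0.1862]
ee_rot: [-0.007, 0.044, 0.999, 0.0]
force: [-0.1, -0.1, -0.9]
opening: 0.0398
```

drive_tool(
  rows=[
    [[0, 0, 0, -1.1, 3.5, 0, 4], [0, 0, 0, -1.2, 3.5, 0, 4], [0, 0, 0, -1.2, 3.5, 0, 4], [0, 0, 0, 0, 0, 0, 4], [0, 0, 0, 0, 0, 0, 4]],
  ],
)

```text
time: 31.35
tool_pos: [0.6534, 0.114, 0.1853]
ee_rot: [-0.007, 0.042, 0.999, -0.0]
force: [-0.3, -0.2, -1.2]
opening: 0.0402
```

Run:
```python
from h import *
go([.6587,.1115,.067],84.9)
r=cam("wrist"); cv2.imwrite("pics/w23.png",cv2.resize(r["frame"][:,:,::-1],(800,600),interpolation=cv2.INTER_CUBIC))
import pickle; pickle.dump(r,open("w23.pkl","wb"))
```

```text
t 31.35 pos [0.6534 0.114  0.1853] yaw 85.15 tilt -0.9999 open 40.2 F [-0.3173 -0.1638 -1.2287] j6 0.26
turn [-0.05 -0.82  0.25] shift(cur axes) [-0.71 -0.19 11.83] shift(final axes) [-0.54 -0.2  11.83] rows>= 3
```

View pics/w23.png

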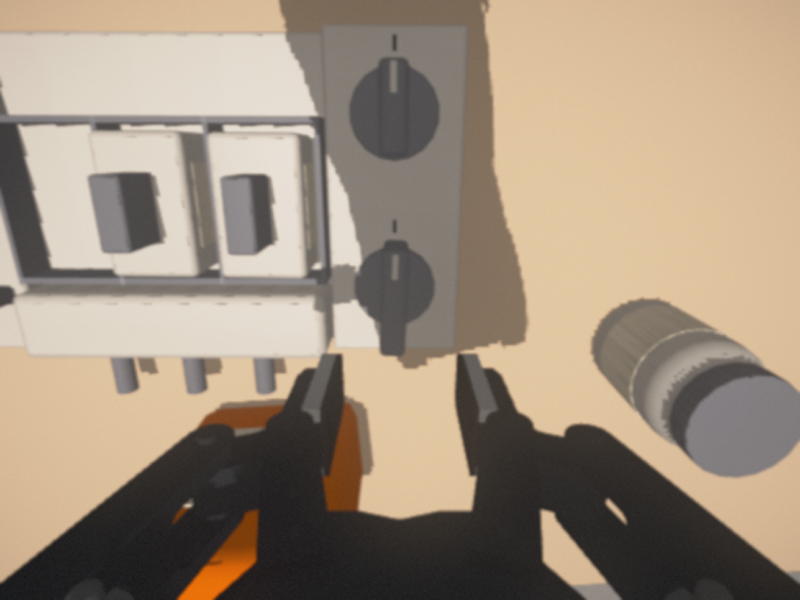

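drive_tool(
  rows=[
    [[0, -0.8, 1.5, -0.5, -0.2, 3, 4], [0, 0, 0, 0, 0, 4, 4], [0, 0, 0, 0, 0, 3, 4], [0, 0, 0, 0, 0, 1.5, 4], [0, 0, 0, 0, 0, 0, 4]],
  ],
  force=60,
)

```text
time: 31.82
tool_pos: [0.6543, 0.1072, 0.0677]
ee_rot: [-0.003, 0.058, 0.998, -0.001]
force: [-1.1, 0.6, 0.1]
opening: 0.0397
```

drive_tool(
  rows=[
    [[0, 0, 0, 0, 0, 0, 2], [0, 0, 0, 0, 0, 0, 0], [0, 0, 0, 0, 0, 0, 0], [0, 0, 0, 0, 0, 0, 0], [0, 0, 0, 0, 0, 0, 0]],
  ],
)

```text
time: 32.23
tool_pos: [0.6596, 0.1102, 0.0746]
ee_rot: [0.002, 0.057, 0.998, 0.001]
force: [-2.3, 3.5, 0.2]
opening: 0.0136
```

Run:
```python
from h import *
go([.6587,.1115,.067],22); print(status.state()["wrist_torque"])
```

```text
t 32.23 pos [0.6596 0.1102 0.0746] yaw 83.47 tilt -0.99999 open 13.6 F [-2.3151  3.4974  0.1764] j6 0.28
turn [ 0.22  0.2  61.47] shift(cur axes) [0.1  0.12 0.76] shift(final axes) [ 0.15 -0.03  0.76] rows>= 9
[0.5891 0.3415 0.0068]
```

drive_tool(
  rows=[
    [[0, 0, 5, 0, 0, 0.2, 0], [0, 0, 5, 0, 0, 0, 0], [0, 0, 5, 0, 0, 0, 0], [0, 0, 5, 0, 0, 0, 0], [0, 0, 5, 0, 0, 0, 0]],
  ],
)

```text
time: 32.65
tool_pos: [0.6596, 0.1103, 0.0745]
ee_rot: [0.003, 0.273, 0.962, 0.001]
force: [-6.0, 2.0, 14.1]
opening: 0.0135
```

drive_tool(
  rows=[
    [[0, 0, 5, 0, 0, 0, 0], [0, 0, 5, 0, 0, 0, 0], [0, 0, 5, 0, 0, 0, 0], [0, 0, 5, 0, 0, 0, 0], [0, 0, 5, 0, 0, 0, 0]],
  ],
)

```text
time: 33.07
tool_pos: [0.6594, 0.1104, 0.0745]
ee_rot: [0.002, 0.475, 0.88, 0.002]
force: [-7.0, 2.5, 12.7]
opening: 0.0136
```

drive_tool(
  rows=[
    [[0, 0, 5, 0, 0, 0, 0], [0, 0, 5, 0, 0, 0, 0], [0, 0, 0, 0, 0, 0, 0], [0, 0, 0, 0, 0, 0, 0]],
  ],
)

```text
time: 33.4
tool_pos: [0.6595, 0.1104, 0.0745]
ee_rot: [0.002, 0.549, 0.836, 0.002]
force: [-7.0, 2.8, 13.0]
opening: 0.0139
```

Run:
```python
from h import *
go([.6587,.1115,.067],22); print(status.state()["wrist_torque"])
r=cam("wrist"); cv2.imwrite("pics/w24.png",cv2.resize(r["frame"][:,:,::-1],(800,600),interpolation=cv2.INTER_CUBIC))
```

```text
t 33.4 pos [0.6595 0.1104 0.0745] yaw 23.47 tilt -0.99998 open 13.9 F [-6.9848  2.7753 13.0322] j6 1.33
turn [0.31 0.06 1.47] shift(cur axes) [ 0.14 -0.03  0.75] shift(final axes) [ 0.13 -0.03  0.75] rows>= 1
[ 0.46    1.7944 -0.009 ]
```

View pics/w24.png

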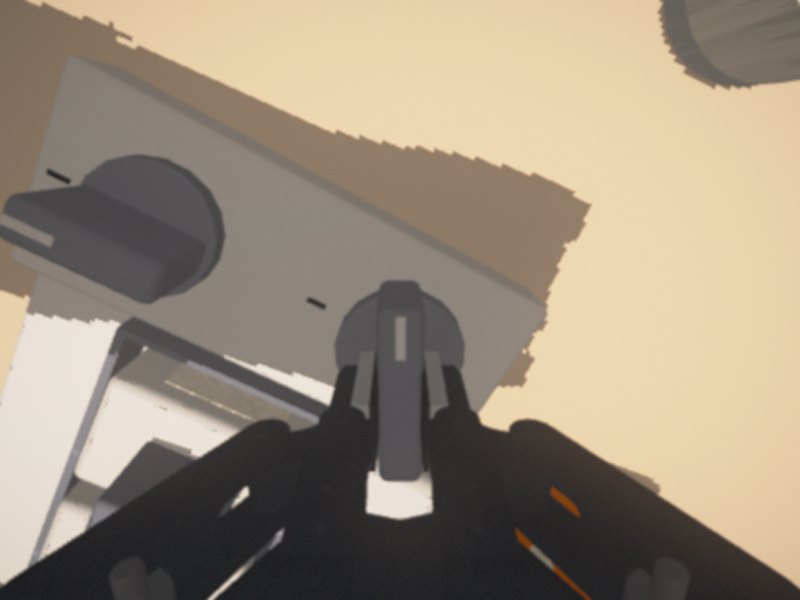

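drive_tool(
  rows=[
    [[0, 0, 0, 0, 0, 0, 2.5], [0, 0, 0, 0, 0, 0, 4], [0, 0, 0, 0, 0, 0, 4], [0, 0, 0, 0, 0, -2, 4], [0, 0, 0, 0, 0, -4, 4]],
  ],
)

```text
time: 33.87
tool_pos: [0.6551, 0.1086, 0.1264]
ee_rot: [-0.002, 0.549, 0.836, -0.003]
force: [0.5, 0.0, 0.7]
opening: 0.0398
```

drive_tool(
  rows=[
    [[0, 0, 0, 0, 0, -4, 4], [0, 0, 0, 0, 0, -4, 4], [0, 0, 0, 2, 0, -3, 4], [0, 0, 0, 2, 0, -2, 4], [0, 0, 0, 0, 0, 0, 4]],
  ],
)

```text
time: 34.28
tool_pos: [0.6441, 0.1492, 0.2674]
ee_rot: [0.004, 0.548, 0.837, 0.004]
force: [0.8, 0.1, 0.5]
opening: 0.0398
```

Run:
```python
from h import *
go([.45,.15,.3],23)
r=cam("wrist"); cv2.imwrite("pics/w25.png",cv2.resize(r["frame"][:,:,::-1],(800,600),interpolation=cv2.INTER_CUBIC))
```

```text
t 34.28 pos [0.6441 0.1492 0.2674] yaw 23.57 tilt -0.99993 open 39.8 F [0.7856 0.144  0.4646] j6 1.39
turn [0.68 0.12 0.57] shift(cur axes) [  7.83 -17.72  -3.49] shift(final axes) [  7.66 -17.84  -3.26] rows>= 5
```

View pics/w25.png

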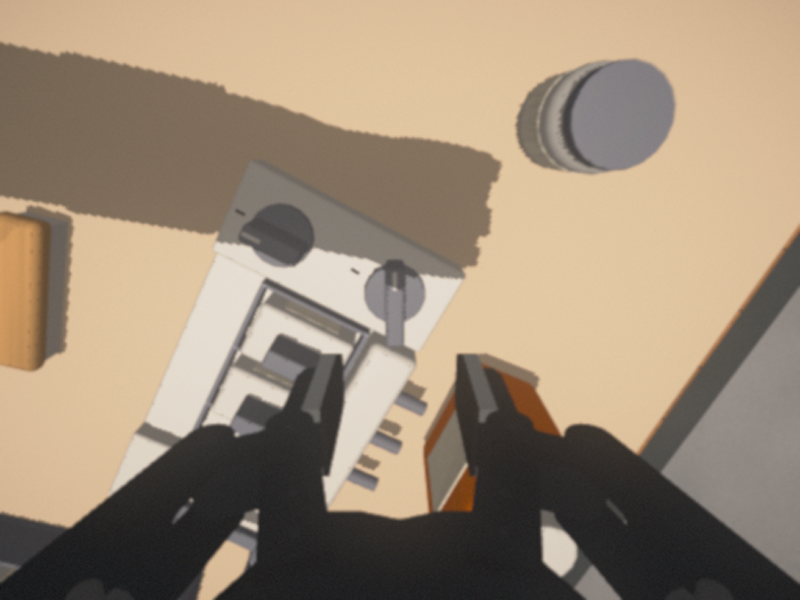

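drive_tool(
  rows=[
    [[0, 0, 0, 3.5, -2, -0.3, 4], [0, 0, 0, 3.5, -2, -0.3, 4], [0, 0, 0, 3.5, -2, -0.3, 4], [0, 0, 0, 3.5, -2, -0.3, 4], [0, 0, 0, 3.5, -2, 0, 4]],
  ],
)

```text
time: 34.75
tool_pos: [0.4797, 0.2669, 0.2714]
ee_rot: [0.001, 0.549, 0.836, 0.0]
force: [0.3, 1.3, -1.0]
opening: 0.0399
```

drive_tool(
  rows=[
    [[0, 0, 0, 2, 0, 0, 4], [0, 0, 0, 0, 0, 0, 4], [0, 0, 0, 0, 0, 0, 4], [0, 0, 0, 0, 0, 0, 4]],
  ],
)

```text
time: 35.08
tool_pos: [0.4735, 0.2845, 0.2716]
ee_rot: [0.002, 0.549, 0.836, -0.0]
force: [-0.0, 0.6, -0.3]
opening: 0.0398
```

Run:
```python
from h import *
r=cam("top"); crop(r,195,95,435,285,3.3,"t26")
r=cam("scene"); crop(r,100,120,330,290,3.4,"s26")
```

```text
(no output)
```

View pics/t26.png

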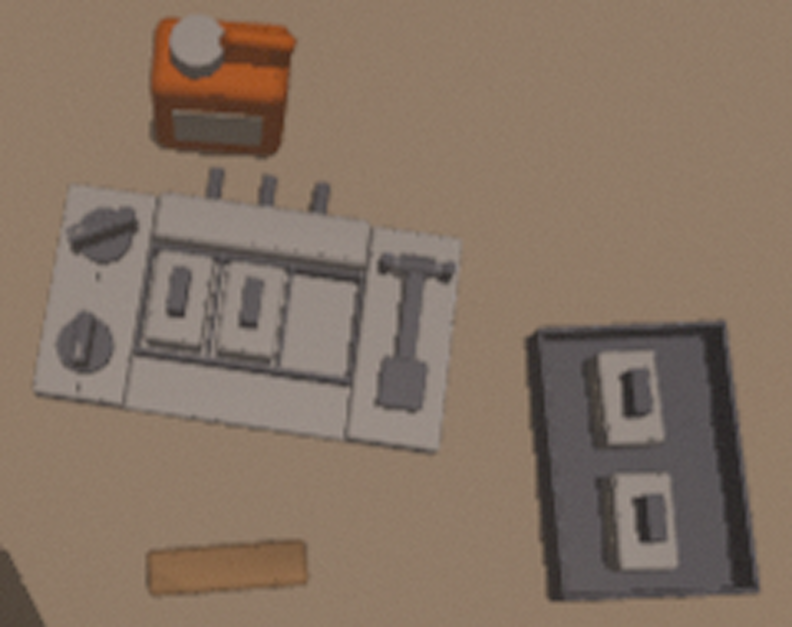

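View pics/s26.png

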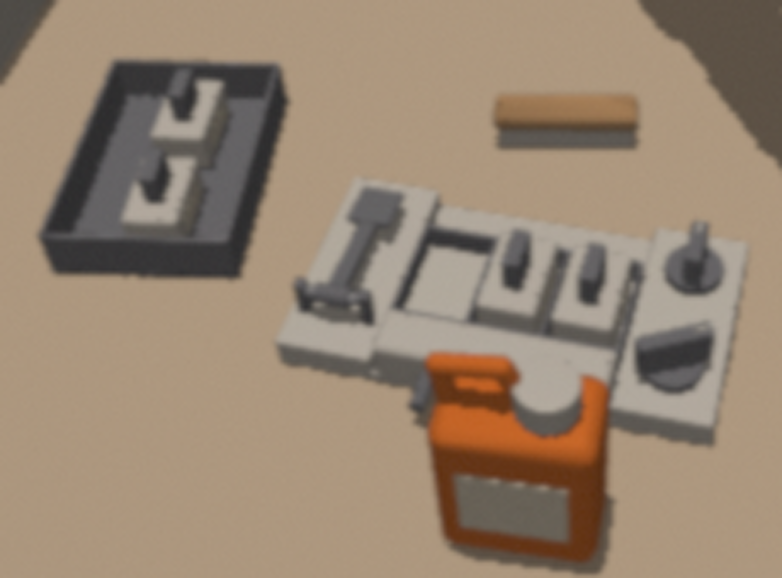

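Run:
```python
from bench import workorder
print(workorder.hand_in())
```

```text
the job is handed in; nothing more can be done
None
```

The dosing station is restocked and I handed the job in at about 35 s of the 210 s. The hand-in gave no verdict.

- **Cartridges:** There were two spent and two fresh ones; I saw no third of either. Both spent cartridges stand in the grey crate. Both fresh ones stand upright in the middle and left lanes; the right lane is empty, as it was at the start.
- **Counter knob:** I turned it back until it pushed against its zero stop, and its mark lines up with the tick on the deck.
- **Lever:** I pressed it to its end stop, where the wrist reading peaked at about 50 N through the fingertips. In the final images it has stayed down.
- **Run knob:** I turned it to about 1.07 rad by the gripper's angle, and it stayed there after release, past its detent.

The final images from the top and scene cameras show all of this, with the arm clear and the jug and brush where they were. The jar is outside those final crops; I last saw it upright in a wrist picture a moment earlier.

The top camera's first station reading was about 5 mm off the wrist camera's in y. I worked from the wrist camera, whose later readings agreed with each other and with the fits. No check failed.

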